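# Tip the heel-press block and seat it against the stop

### The arm

A 6-joint arm with a two-finger parallel gripper is mounted at the origin on the work surface. World frame = base frame: x ahead of the robot, y to its left, z up, the work surface at z = 0. Lengths are in m, angles in degrees, forces in N, time in s.
With the tool pointing down it reaches from about 0.4 to 0.825 m from the base axis. Payload 7 kg.
Tool frame: the origin (TCP) lies midway between the tips of the shut fingers; the grasp point (between the pads) lies 19 mm behind it (grip_depth is the distance from the TCP to the grasp point, in m); z points along the fingers, y is the direction in which the jaws open and shut (so a half turn about z gives the same grasp; the last joint's range is limited). The gripper opens to 88 mm and grips with 3 to 60 N. Pads are 19 mm wide; open, the fingers measure 130 mm over their backs; the gripper's body (78 mm by 193 mm) begins 47 mm behind the grasp point.
Start: joints at [80.564, 20.546, 0.682, 0, -70.136, -16.507], TCP at [0.295, 0.607, 0.227] pointing down, gripper open.
Joint ranges: [-176.03, 176.03], [-82.01, 121.73], [-58.28, 71.71], [-173.87, 95.51], [-174.79, -0.11], [-173.66, 173.66]. Speed limits (degrees/s): [136.94, 136.94, 172.46, 180, 180, 180].

### API

Orientations are given as [roll, pitch, yaw] about the fixed x, y, z axes, in that order (R = Rz(yaw) Ry(pitch) Rx(roll)).
In Python, from plant import * gives the robot as it stands.
- The arm moves only by the shell command python3 -m inch 'ROWS'. ROWS is JSON, a list of rows, each an object of numbers: "ax", "ay", "az": the turn, a rotation vector about the tool's x, y, z in degrees; "dx", "dy", "dz": the shift along the tool's x, y, z in mm; "fingers": the finger opening in mm, from 0 to 87.6. In form: [{"ax": .., "ay": .., "az": .., "dx": .., "dy": .., "dz": .., "fingers": ..}, ...]. A call has 1 to 8 rows; each row is the pose to reach, as a shift and turn from the pose commanded when the call began, along the tool's axes at that moment; what a row does not reach only later rows make up. A row lasts 1/8 s, in which the tool goes at most 62.5 mm and 10.7 degrees, less where a joint would pass 70% of its speed; a pose out of reach is approached as far as the arm can. A call with a gripper value outside its range is refused whole. The fingers move at their own pace and stop on an object; the grip force is fixed at half the most. Time passes only in rows, so rows that repeat a pose let the fingers close. It gives the time, the measured TCP pose, the force and the opening at its end, in the units of the state.
- get_obs(): the state, without advancing time (a new reading comes with each control period).
- snapshot(name): name is "side" or "top"; returns a dict with "image" (384x512x3 uint8, red, green, blue), "fx", "fy", "cx", "cy" (pixels), "rvec" (rotation vector, rad) and "tvec" (3), from world to camera coordinates, as OpenCV has them. Camera axes: x right, y down, z forward; pixel columns grow to the right and rows downward; lengths in m; the calibration is good to about 2 mm. A picture is of the moment at which its call begins. There is no depth.
- close_job(): hands the job in, once; it reports no verdict.
Trained networks look in the newest picture that a camera, given by its name, has taken for a name from the list of things; names that differ only in an ending like _2 or _b are one class to them, and where a whole thing is asked for, a point or a joint stands for the part that bears it (a point fixed in the world has none). Each returns a list of dicts, best first, with "score" (0 to 1); they miss things now and then, are a little off and sometimes report something else, mostly with a low value. They report only what shows in the picture. A call takes as long as a camera call. They do not tell look-alikes from the thing itself.
- search_frame(target, camera): "bbox" ([centre column, centre row, width, height] in pixels, round what is visible of it).
- trace(target, camera): "mask" (384x512 bool, what is visible of it) and "bbox" ([centre column, centre row, width, height] in pixels, round what is visible of it).
- landmark_of(target, camera): "position" ([column, row] in pixels: a listed point, or the origin of a listed thing).
The state is a dict: "clock": time; "joint_pos": joint angles; "qvel": joint speeds; "tau": joint torques, N m; "tool_pos": TCP position; "orientation": TCP orientation; "force": force on the tool from outside, world axes, zero at the start; "moment": the same for the moment, N m; "opening": finger opening in m.
Only numpy, scipy, OpenCV 4.12 (cv2) and the standard library are available. Lean on these libraries where they do the work, as an engineer would, in place of code of your own. Each camera call takes 0.05 s, during which the arm holds its last target.

### The job

The cast heel-press block stands on its end in front of the guides of the press bed. Tip it over towards the guides, by pushing high on the side with the raised heel pad, so that it lies flat on its plain back with the pad up and still short of the guides; then slide it along the bed between the guides, never lifting it, until its end pushes in the pin and sits square and flush against the end stop, and press it firmly home there for a full second, with about 8 N beyond what sliding it takes. Never bear on the block or drive it into the guides or stop with more than 20 N, leave the tin, the hammer and the heel pieces where they are, and let go of the block.

Things in the scene. Friction and masses are not known exactly. Their poses are not given: they have to be found in the camera images.
- block: cored aluminium casting, 48 x 90 x 110 mm, 0.6 to 0.95 kg, edges rounded 3 mm, standing on its 48 x 90 end on the bed. Origin: centre of that end. z: up its 110 length; y: along its 90 width; +x: out of the plain back, towards the guides (within 0.12 rad); -x: out of the face with the heel pad. Tipped onto its back, x points down, z to the guides, and it is 48 mm high (56 over the pad)
- block_pad (a point): middle of the face of the raised heel-shaped pad on the block's -x side, 32 mm from the block's middle plane and 48 mm above its standing end. The pad is 8 mm proud, 58 mm wide and reaches from 20 to 77 mm above that end; above it the face is plain, 24 mm from the middle plane
- block_nose (a point): centre of the block's other 48 x 90 end, 110 mm along its z: its top at first, its leading end once tipped. Axes as the block's. Pushed 85 mm or higher above the bed the block tips (about 2 N) once its upper part has moved some 45 mm; pushed below its middle it skids. Lying, it slides with about 3 to 8 N of friction
- guides: two fixed steel guides 22 mm high on a fixed black rubber plate 400 x 170 mm, 10 thick. Origin: on the plate's top (10 mm over the table), mid-width, at the guides' mouth; x along the plate into the guides, y across, z up. Plate: x = -260 to 140 mm. Guides: 120 mm apart at x = 0, narrowing to 95 at x = 27, then parallel to x = 71 mm. The block starts at x = -185 to -155, within 8 mm of mid-width
- pin (a joint): round brass sensing pin, 12 mm thick, 14 mm above the plate, in the steel stop bar (105 wide, 18 thick, 28 high, two black knobs) across the far end of the guides: 0 = standing 4 mm proud of the bar, 0.004 = pressed in flush (1.5 N). The bar's face is screw-set anywhere 85 to 101 mm from the guides' mouth and its place is not reported: feel for it. The bar itself does not give
- tin: bystander: plain steel tin, 66 mm diameter, 50 mm high, standing on the table beside the bed. Origin: centre of its underside
- hammer: bystander: hammer, 240 mm long, lying along the bed on the table. Origin: on the table under its middle
- heels: bystander: stack of brown leather heel pieces, about 62 mm across and 24 mm high, on the table beside the bed. Origin: centre of its underside
Things that resemble listed ones, but are neither listed nor needed, are in the scene too. What is shaped like the block but orange or purple is not meant.

How it is judged (in metres and radians):
On the way, in this order (a step that is already met when the one before it is completed fails the run):
1. the block is tipped onto its plain back, pad up, and lies still, short of the guides (angle between block's own x axis and vertical above 3.08 rad and x of block_nose in the frame of guides below 0.012 m and linear speed of block below 0.02 m/s), for 0.2 s.
2. the block has pushed the pin in and is pressed home on the stop with more than 4 N for half a second (angle between block's own x axis and vertical above 3.08 rad and value of joint pin above 0.003 m and contact force between block and guides above 4 N), for 0.5 s.
At the end, for the whole second after the job is handed in: the block lies flat on its plain back between the guides, pad up (within 0.06 rad), its end holding the stop's pin pressed in by more than 2 mm of its 4 mm (so within 2 mm of the bar), square to the guides within 0.025 rad, mid-width within 6 mm, at rest and untouched (angle between block's own x axis and vertical above 3.08 rad and value of joint pin above 0.002 m and y of block_nose in the frame of guides between -0.006 and 0.006 m and angle between the z axis of block and the x axis of guides, either way round below 0.025 rad and linear speed of block below 0.01 m/s and contact force between block and the fingers below 0.1 N).
It fails at once if the block is driven into the guides or the stop with more than 20 N (contact force between block and guides above 20 N).
It fails at once if the robot bears on the block with more than 20 N (contact force between block and the fingers above 20 N or contact force between block and the arm above 20 N).
It fails at once if the block is lifted off the bed instead of tipped and slid (height (world z) of each of block, block_nose above 0.06 m).
It fails at once if a bystander is moved by more than 15 mm (distance of any of tin, hammer, heels from where it was at the start of the episode above 0.015 m).
It also fails if it takes over 72 s, if anything falls off the work surface, if the arm or the gripper's body presses on something with over 40 N, if the wrist force passes 120 N, or if a joint passes its speed limit or range.

## Working session

There is one attempt and no reset: what is moved stays moved. The work goes in short steps, Python scripts to look and compute and a shell command to move; the robot and the scene stay as the last step left them, time stands still between calls to the robot, and variables do not carry over. Pictures are saved under pics/ and viewed, and the job is handed in when it is done.

```bash
ls; mkdir -p pics; python3 - <<'E'
from plant import *
import cv2
print(get_obs())
for n in("side","top"):
    s=snapshot(n); cv2.imwrite(f"pics/{n}0.png",s["image"][:,:,::-1])
    print(n,{k:v for k,v in s.items() if k!="image"})
    for t in("block","block_pad","block_nose","guides","pin","tin","hammer","heels"):
        print(t,[(round(d["score"],2),[round(float(v)) for v in d["position"]]) for d in landmark_of(t,n)][:4])
E
```

```text
pics
{'clock': 0.0, 'joint_pos': array([ 8.05638296e+01,  2.05910029e+01,  6.35594502e-01, -2.11218574e-02,
       -7.01361654e+01, -1.65061739e+01]), 'qvel': array([ 0.0865816 ,  0.04814529, -0.00817467,  0.0231881 ,  0.08216407,
        0.04316579]), 'tau': array([-1.41306173e-03, -5.82718527e+01,  2.93050110e+01,  6.99699014e+00,
        6.95468858e-03, -1.54247537e-04]), 'tool_pos': array([0.29510368, 0.60654126, 0.22563825]), 'orientation': array([ 1.79906558e+02, -6.98268796e-03, -2.59495313e+01]), 'force': array([-0.13334286,  0.87782342,  0.56118603]), 'moment': array([ 0.01366659,  0.01045034, -0.05663893]), 'opening': 0.08783246494945124}
side {'fx': 357.94651135956224, 'fy': 357.94651135956224, 'cx': 251.61394074019933, 'cy': 190.14408978055542, 'rvec': array([ 0.81975512, -2.62769831,  1.00395779]), 'tvec': array([0.46657389, 0.34007689, 0.60851582])}
block [(0.96, [352, 216]), (0.76, [252, 199]), (0.74, [326, 173]), (0.72, [290, 289])]
block_pad [(0.96, [345, 196]), (0.76, [318, 163]), (0.69, [282, 132]), (0.69, [250, 201])]
block_nose [(0.76, [333, 142]), (0.73, [364, 185]), (0.71, [279, 117]), (0.64, [251, 170])]
guides []Traceback (most recent call last):
  File "<stdin>", line 8, in <module>
ValueError: it knows: block, block_nose, block_pad, guides, hammer, heels, tin
```

```bash
python3 - <<'E'
from plant import *
import cv2
s=snapshot("top"); cv2.imwrite("pics/top0.png",s["image"][:,:,::-1])
print({k:v for k,v in s.items() if k!="image"})
s=snapshot("side")
for n in("side","top"):
    for t in("block","block_pad","block_nose","guides","tin","hammer","heels"):
        print(n,t,[(round(d["score"],2),[round(float(v),1) for v in d["position"]]) for d in landmark_of(t,n)][:4])
E
```

```text
{'fx': 355.53593455759056, 'fy': 355.53593455759056, 'cx': 253.52387634441368, 'cy': 195.81617032656283, 'rvec': array([ 2.19635366, -2.18560832,  0.12861106]), 'tvec': array([-0.04690035,  0.60003374,  0.82757397])}
side block [(0.92, [324.5, 172.2]), (0.84, [249.4, 199.6]), (0.81, [276.5, 150.6]), (0.23, [257.1, 181.2])]
side block_pad [(0.86, [345.3, 196.8]), (0.81, [282.6, 132.8]), (0.65, [254.5, 180.0]), (0.61, [317.2, 164.3])]
side block_nose [(0.97, [334.6, 142.4]), (0.9, [362.9, 183.1]), (0.75, [250.2, 165.9]), (0.66, [279.4, 116.0])]
side guides []
side tin [(0.81, [288.4, 288.4])]
side hammer [(0.95, [190.5, 181.4])]
side heels [(0.7, [145.4, 253.4])]
top block [(0.98, [345.6, 169.8]), (0.95, [266.3, 189.6]), (0.89, [344.9, 229.6]), (0.63, [307.2, 280.2])]
top block_pad [(0.98, [317.3, 273.6]), (0.77, [283.6, 181.3]), (0.74, [362.8, 170.2]), (0.6, [343.2, 223.3])]
top block_nose [(0.89, [361.7, 159.9]), (0.85, [317.0, 288.5]), (0.73, [267.3, 184.9]), (0.69, [358.0, 234.3])]
top guides []
top tin [(0.87, [208.1, 266.9])]
top hammer [(0.82, [255.0, 121.4])]
top heels [(0.56, [162.3, 142.4])]
```

View pics/side0.png

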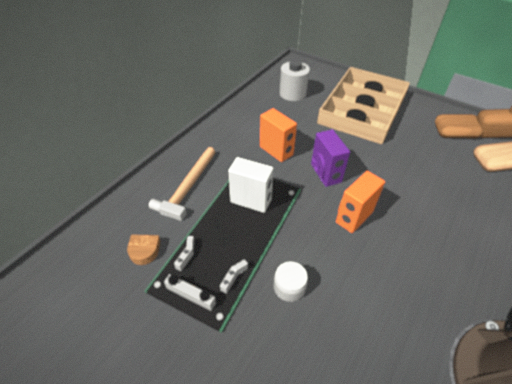

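View pics/top0.png

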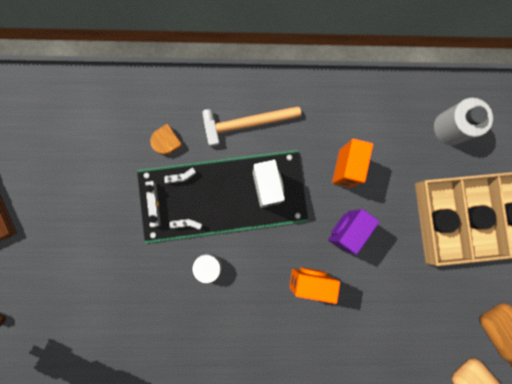

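The white block stands at side (251,185) / top (268,183). The plate runs from top (308,185) on its open end to the stop bar at (152,203). The orange and purple blocks are look-alikes. I'll zoom in for exact corners.

```bash
cat > h.py <<'E'
import numpy as np, cv2
from plant import *
def ray(s,p):
    K=np.array([[s["fx"],0,s["cx"]],[0,s["fy"],s["cy"]],[0,0,1.]])
    R=cv2.Rodrigues(s["rvec"])[0]; c=-R.T@s["tvec"]
    return c, R.T@np.linalg.solve(K,[p[0],p[1],1.])
def onz(s,p,z):
    c,d=ray(s,p); return c+d*(z-c[2])/d[2]
def proj(s,P):
    K=np.array([[s["fx"],0,s["cx"]],[0,s["fy"],s["cy"]],[0,0,1.]])
    return cv2.projectPoints(np.float64(P).reshape(-1,3),s["rvec"],s["tvec"],K,None)[0][:,0]
E
python3 - <<'E'
from h import *
s=snapshot("top");cv2.imwrite("pics/top1.png",cv2.resize(s["image"][135:255,125:325,::-1],None,fx=4,fy=4,interpolation=cv2.INTER_CUBIC))
for p in [(137.5,170),(300,151.5),(308,221),(146,242)]: print(onz(s,p,.01))
s=snapshot("side");cv2.imwrite("pics/side1.png",cv2.resize(s["image"][150:330,140:310,::-1],None,fx=3.3,fy=3.3,interpolation=cv2.INTER_CUBIC))
for p in [(149,291),(222,327),(302,184)]: print(onz(s,p,.01))
E
```

```text
[0.66325801 0.2392482  0.01      ]
[ 0.7131309  -0.15974715  0.01      ]
[ 0.5407007  -0.17805726  0.01      ]
[0.48878687 0.21348425 0.01      ]
[0.65281913 0.23765251 0.01      ]
[0.48823375 0.21156486 0.01      ]
[ 0.54409238 -0.19288394  0.01      ]
```

View pics/top1.png

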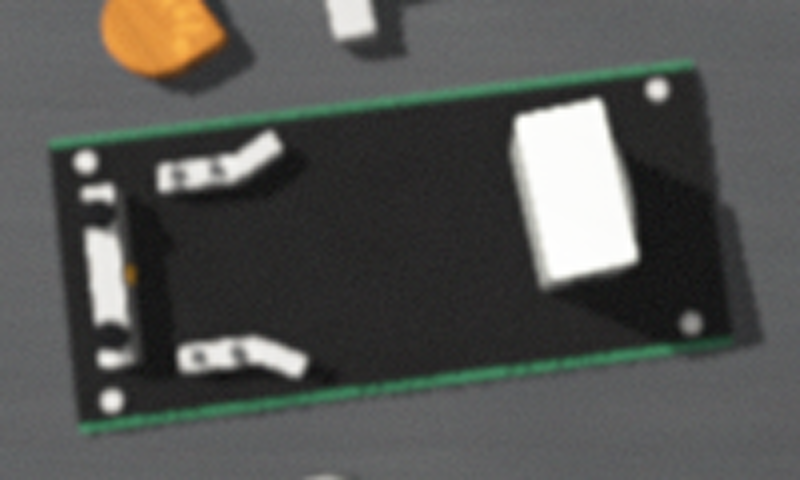

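View pics/side1.png

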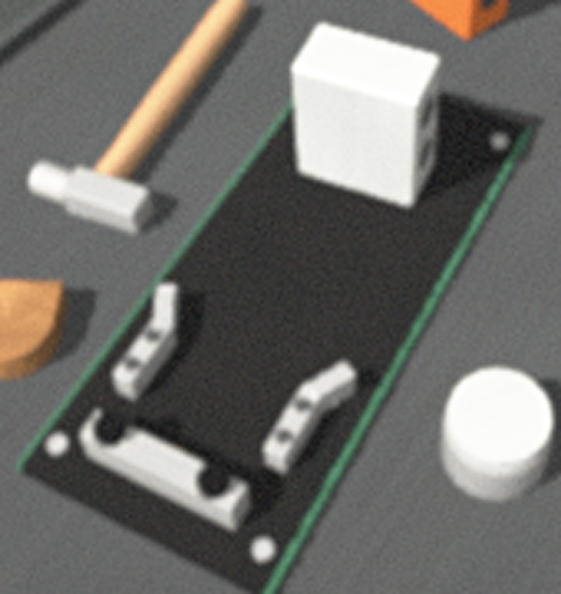

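```bash
cat > fit.py <<'E'
from h import *
from scipy.optimize import least_squares
T=snapshot("top");S=snapshot("side")
tz=lambda u,v:(125+(u+.5)/4-.5,135+(v+.5)/4-.5); sz=lambda u,v:(140+(u+.5)/3.3-.5,150+(v+.5)/3.3-.5)
def G(q,P):
    c,s=np.cos(q[2]),np.sin(q[2]);P=np.atleast_2d(np.float64(P));return np.c_[q[0]+c*P[:,0]-s*P[:,1],q[1]+s*P[:,0]+c*P[:,1],P[:,2]]
z=.01
# plate frame: x to stop (+y world), y = -x world
obs=[(T,tz(50,143),(.14,-.085,z)),(T,tz(693,64),(-.26,-.085,z)),(T,tz(732,341),(-.26,.085,z)),(T,tz(80,430),(.14,.085,z)),
(S,sz(22,466),(.14,-.085,z)),(S,sz(270,594),(.14,.085,z)),(S,sz(534,122),(-.26,.085,z))]
def run(obs,q0):
    f=lambda q:np.concatenate([(proj(s,G(q,P))[0]-p) for s,p,P in obs])
    for s2 in(1,-1):
        o=[(s,p,(P[0],P[1]*s2,P[2])) for s,p,P in obs]
        f=lambda q:np.concatenate([(proj(s,G(q,P))[0]-p) for s,p,P in o])
        r=least_squares(f,q0);print(s2,r.x,np.degrees(r.x[2]),r.cost);print(r.fun.reshape(-1,2).round(1).tolist())
        if s2==1:best=r.x
        elif r.cost<c0:best=r.x
        c0=r.cost
    return best
g=run(obs,[.6,.1,1.5])
b=.12;r=.0015
B=[(T,tz(515,113),(.024-r,-.045+r,b)),(T,tz(604,97),(-.024+r,-.045+r,b)),(T,tz(638,263),(-.024+r,.045-r,b)),(T,tz(547,286),(.024-r,.045-r,b)),
(S,sz(318,24),(-.024+r,-.045+r,b)),(S,sz(293,70),(.024-r,-.045+r,b)),(S,sz(425,97),(.024-r,.045-r,b)),(S,sz(439,60),(-.024+r,.045-r,b)),(S,sz(298,168),(.024-r,-.045+r,.01)),(S,sz(412,206),(.024-r,.045-r,.01))]
bl=run(B,[.62,-.09,1.5])
c,s=np.cos(g[2]),np.sin(g[2]);d=bl[:2]-g[:2]
print("block in guides",c*d[0]+s*d[1],-s*d[0]+c*d[1],bl[2]-g[2])
print("force",get_obs()["force"])
E
python3 fit.py
```

```text
1 [0.59220556 0.08974259 1.70852804] 97.89144588106153 6.934247490089559
[[-0.1, 2.1], [0.7, 1.3], [0.9, -0.1], [0.0, -0.1], [0.2, -0.1], [-1.4, -0.5], [-1.9, 0.6]]
-1 [0.58445432 0.08222293 1.50803868] 86.40425186801029 18077.520934917924
[[3.3, 63.4], [7.9, 94.0], [1.8, -44.3], [2.4, -78.0], [62.0, 36.9], [-73.8, -53.0], [-37.4, -17.5]]
1 [ 0.62106946 -0.07407863  1.79674464] 102.94588478265848 16.289376436534308
[[0.8, 2.3], [-1.1, 1.9], [-0.5, -0.5], [1.8, -1.6], [0.6, -0.2], [0.1, -1.2], [-2.9, 1.2], [-0.2, -1.2], [0.7, 1.1], [-0.4, -0.0]]
-1 [ 0.62021754 -0.06856992 -1.28692326] -73.73527117191809 1577.7226389456384
[[17.3, -2.1], [-25.0, 7.5], [-22.2, 4.8], [20.7, -6.7], [-8.6, 15.3], [6.1, -12.0], [2.8, -11.7], [-7.3, 13.5], [6.1, -9.6], [4.9, -12.7]]
block in guides -0.16623274112999847 -0.006098450545794446 0.08821660067375259
force [-0.14567568 -0.17567258  0.11356077]
```

```bash
cat > ov.py <<'E'
from fit import *
def wire(name,out,g,bl,x0,y0,w,h,k):
    s=snapshot(name);im=cv2.resize(np.ascontiguousarray(s["image"][y0:y0+h,x0:x0+w,::-1]),None,fx=k,fy=k,interpolation=cv2.INTER_CUBIC)
    def pl(q,P,col,close=True):
        p=((proj(s,G(q,P))-[x0,y0]+.5)*k-.5).astype(np.int32);cv2.polylines(im,[p],close,col,1)
    pl(g,[(.14,.085,z),(.14,-.085,z),(-.26,-.085,z),(-.26,.085,z)],(0,0,255))
    for m in(1,-1):
        pl(g,[(0,m*.06,.032),(.027,m*.0475,.032),(.071,m*.0475,.032)],(0,255,255),False)
        pl(g,[(0,m*.06,.01),(.027,m*.0475,.01),(.071,m*.0475,.01)],(255,255,0),False)
    for x in(.085,.101): pl(g,[(x,-.0525,.038),(x,.0525,.038)],(255,0,255),False)
    if bl is not None:
        Q=[(a*.024,c*.045) for a,c in((1,1),(1,-1),(-1,-1),(-1,1))]
        pl(bl,[(*q,.12) for q in Q],(0,0,255));pl(bl,[(*q,.01) for q in Q],(255,0,0))
    cv2.imwrite(out,im)
if __name__=="__main__":
    wire("top","pics/topw.png",g,bl,125,135,200,120,4)
    wire("side","pics/sidew.png",g,bl,140,150,170,180,3.3)
E
python3 ov.py|tail -1
```

```text
force [-0.01763973  0.51165027 -0.2126292 ]
```

View pics/topw.png

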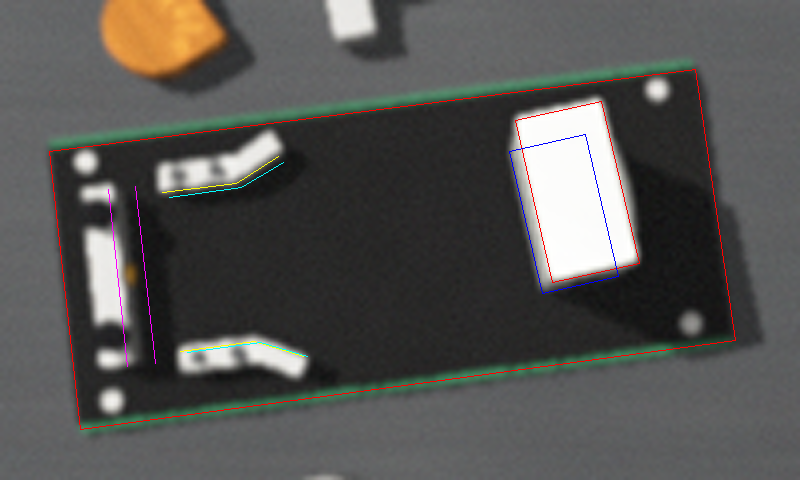

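View pics/sidew.png

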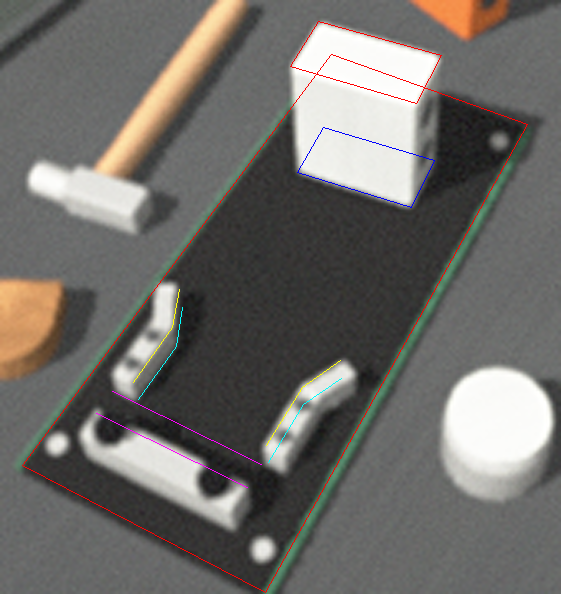

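```bash
cat > mv.py <<'E'
import sys
from h import *
from scipy.spatial.transform import Rotation as Ro
# usage: mv.py gx gy(guide-frame mm) z yaw(deg) frame
o=get_obs();R=Ro.from_euler("xyz",o["orientation"],degrees=True)
g=np.array([.592,.0897]);a=np.radians(97.9);u=np.array([np.cos(a),np.sin(a)]);v=np.array([-u[1],u[0]])
x,y,zz,yaw=map(float,sys.argv[1:5])
P=np.r_[g+u*x/1e3+v*y/1e3,zz/1e3] if len(sys.argv)<6 else np.r_[x,y,zz]/1e3
d=P-o["tool_pos"];Rt=Ro.from_euler("xyz",[180,0,yaw],degrees=True)
print("target",P.round(3),"shift mm",(R.inv().apply(d)*1e3).round(1),"turn",(R.inv()*Rt).as_rotvec(degrees=True).round(1))
w=o["tool_pos"][:2]-g
print("now guide xy",(w@u*1e3).round(1),(w@v*1e3).round(1),"z",o["tool_pos"][2].round(4),"ori",o["orientation"].round(2),"F along u,v,z",(o["force"][:2]@u).round(2),(o["force"][:2]@v).round(2),o["force"][2].round(2),"t",o["clock"],"open",o["opening"])
E
python3 mv.py 634 -132 227 -77.1 w; python3 mv.py 634 -132 110 -77.1 w
```

```text
target [ 0.634 -0.132  0.227] shift mm [ 6.278e+02  5.163e+02 -4.000e-01] turn [-0.   0.  51.2]
now guide xy 553.1 222.8 z 0.2266 ori [-180.     -0.    -25.94] F along u,v,z -0.37 -1.54 0.32 t 1.45 open 0.0874480062139336
target [ 0.634 -0.132  0.11 ] shift mm [627.8 516.3 116.6] turn [-0.   0.  51.2]
now guide xy 553.1 222.8 z 0.2266 ori [-180.     -0.    -25.94] F along u,v,z -0.37 -1.54 0.32 t 1.45 open 0.0874480062139336
```

```bash
python3 -m inch '[{"dx":45,"dy":37,"az":5,"fingers":40},{"dx":90,"dy":74,"az":10,"fingers":40},{"dx":135,"dy":111,"az":15,"fingers":40},{"dx":180,"dy":148,"az":20,"fingers":40},{"dx":225,"dy":185,"az":25,"fingers":40},{"dx":270,"dy":222,"az":30,"fingers":40},{"dx":315,"dy":259,"az":35,"fingers":40},{"dx":360,"dy":296,"az":40,"fingers":40}]'; python3 mv.py 634 -132 227 -77.1 w
```

```text
target [ 0.634 -0.132  0.227] shift mm [ 6.278e+02  5.163e+02 -4.000e-01] turn [-0.   0.  51.2]
now guide xy 553.1 222.8 z 0.2266 ori [-180.     -0.    -25.94] F along u,v,z -0.37 -1.54 0.32 t 1.45 open 0.0874480062139336$[0]: bad value
```

```bash
python3 -m inch '[{"ax":0,"ay":0,"az":5,"dx":45,"dy":37,"dz":0,"fingers":40},{"ax":0,"ay":0,"az":10,"dx":90,"dy":74,"dz":0,"fingers":40},{"ax":0,"ay":0,"az":15,"dx":135,"dy":111,"dz":0,"fingers":40},{"ax":0,"ay":0,"az":20,"dx":180,"dy":148,"dz":0,"fingers":40},{"ax":0,"ay":0,"az":25,"dx":225,"dy":185,"dz":0,"fingers":40},{"ax":0,"ay":0,"az":30,"dx":270,"dy":222,"dz":0,"fingers":40},{"ax":0,"ay":0,"az":35,"dx":315,"dy":259,"dz":0,"fingers":40},{"ax":0,"ay":0,"az":40,"dx":360,"dy":296,"dz":0,"fingers":40}]'; python3 mv.py 634 -132 227 -77.1 w
```

```text
clock: 2.45
tool_pos: [0.4901, 0.1816, 0.227]
orientation: [-179.9, 0.0, -66.1]
force: [0.9, 0.5, 0.5]
opening: 0.0397
target [ 0.634 -0.132  0.227] shift mm [345.   -4.4  -0. ] turn [-0.1  0.  11. ]
now guide xy 105.0 88.3 z 0.227 ori [-1.7994e+02  1.0000e-02 -6.6080e+01] F along u,v,z 0.4 -0.99 0.45 t 2.45 open 0.03969241519175377
```

```bash
python3 -m inch '[{"ax":0,"ay":0,"az":2,"dx":57,"dy":-1,"dz":0,"fingers":40},{"ax":0,"ay":0,"az":4,"dx":114,"dy":-2,"dz":0,"fingers":40},{"ax":0,"ay":0,"az":6,"dx":171,"dy":-3,"dz":0,"fingers":40},{"ax":0,"ay":0,"az":8,"dx":228,"dy":-3,"dz":0,"fingers":40},{"ax":0,"ay":0,"az":10,"dx":285,"dy":-4,"dz":0,"fingers":40},{"ax":0,"ay":0,"az":11,"dx":342,"dy":-4,"dz":0,"fingers":40},{"ax":0,"ay":0,"az":11,"dx":347,"dy":-4,"dz":0,"fingers":40},{"ax":0,"ay":0,"az":11,"dx":347,"dy":-4,"dz":0,"fingers":40}]'; python3 mv.py 634 -132 110 -77.1 w
python3 - <<'E'
from h import *
for n in("top","side"):
    s=snapshot(n);cv2.imwrite(f"pics/{n}2.png",s["image"][:,:,::-1])
E
```

```text
clock: 3.45
tool_pos: [0.6344, -0.1324, 0.2261]
orientation: [180.0, 0.0, -77.0]
force: [0.0, 0.9, -0.8]
opening: 0.0399
target [ 0.634 -0.132  0.11 ] shift mm [ -0.4   0.2 116.1] turn [0.  0.  0.1]
now guide xy -225.8 -11.5 z 0.2261 ori [ 1.7996e+02  2.0000e-02 -7.7010e+01] F along u,v,z 0.87 -0.17 -0.85 t 3.45 open 0.039857480455815116
```

View pics/side2.png

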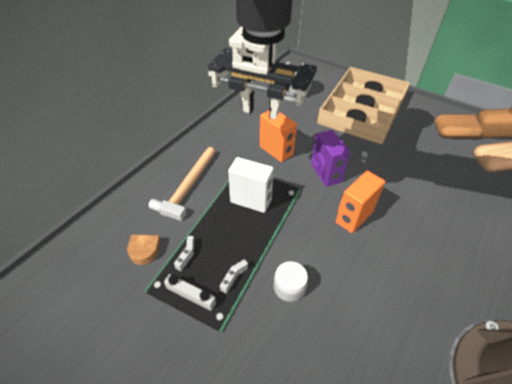

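View pics/top2.png

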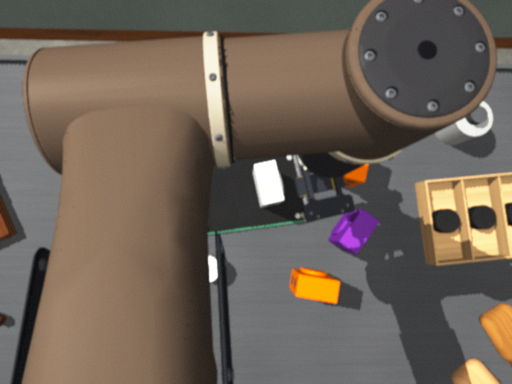

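```bash
python3 -m inch '[{"ax":0,"ay":0,"az":0,"dx":0,"dy":0,"dz":40,"fingers":40},{"ax":0,"ay":0,"az":0,"dx":0,"dy":0,"dz":80,"fingers":40},{"ax":0,"ay":0,"az":0,"dx":0,"dy":0,"dz":110,"fingers":40},{"ax":0,"ay":0,"az":0,"dx":0,"dy":0,"dz":117,"fingers":40},{"ax":0,"ay":0,"az":0,"dx":0,"dy":0,"dz":117,"fingers":40}]'; python3 mv.py 634 -132 110 -77.1 w
python3 - <<'E'
from h import *
for n in("top","side"):
    s=snapshot(n);im=s["image"][100:240,180:340,::-1] if n=="side" else s["image"][120:260,200:400,::-1];cv2.imwrite(f"pics/{n}3.png",cv2.resize(im,None,fx=4,fy=4))
E
```

```text
clock: 4.18
tool_pos: [0.635, -0.1312, 0.1104]
orientation: [-180.0, -0.0, -76.9]
force: [-1.1, -0.7, 0.1]
opening: 0.0401
target [ 0.634 -0.132  0.11 ] shift mm [0.6 1.1 0.4] turn [-0.  -0.   0.2]
now guide xy -224.7 -12.2 z 0.1104 ori [-1.7997e+02 -2.0000e-02 -7.6860e+01] F along u,v,z -0.51 1.2 0.06 t 4.175 open 0.040055686686476646
```

View pics/side3.png

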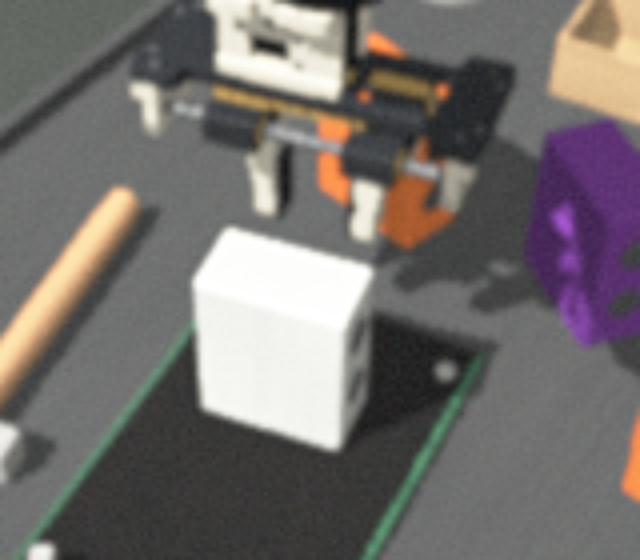

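View pics/top3.png

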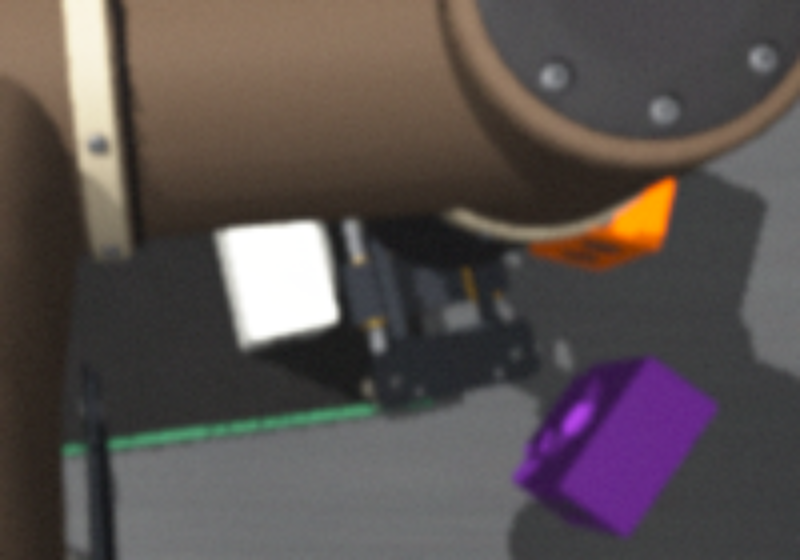

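```bash
python3 -m inch '[{"ax":0,"ay":0,"az":0,"dx":-6,"dy":0,"dz":0,"fingers":40},{"ax":0,"ay":0,"az":0,"dx":-12,"dy":0,"dz":0,"fingers":40},{"ax":0,"ay":0,"az":0,"dx":-15,"dy":0,"dz":0,"fingers":40},{"ax":0,"ay":0,"az":0,"dx":-18,"dy":0,"dz":0,"fingers":40},{"ax":0,"ay":0,"az":0,"dx":-21,"dy":0,"dz":0,"fingers":40},{"ax":0,"ay":0,"az":0,"dx":-24,"dy":0,"dz":0,"fingers":40}]'; python3 mv.py 634 -132 110 -77.1 w
python3 -m inch '[{"ax":0,"ay":0,"az":0,"dx":-3,"dy":0,"dz":0,"fingers":40},{"ax":0,"ay":0,"az":0,"dx":-6,"dy":0,"dz":0,"fingers":40},{"ax":0,"ay":0,"az":0,"dx":-9,"dy":0,"dz":0,"fingers":40},{"ax":0,"ay":0,"az":0,"dx":-12,"dy":0,"dz":0,"fingers":40},{"ax":0,"ay":0,"az":0,"dx":-15,"dy":0,"dz":0,"fingers":40},{"ax":0,"ay":0,"az":0,"dx":-18,"dy":0,"dz":0,"fingers":40}]'; python3 mv.py 634 -132 110 -77.1 w
python3 - <<'E'
from h import *
for n in("side",):
    s=snapshot(n);im=s["image"][100:240,180:340,::-1] if n=="side" else s["image"][120:260,200:400,::-1];cv2.imwrite(f"pics/{n}4.png",cv2.resize(im,None,fx=4,fy=4))
E
```

```text
clock: 5.03
tool_pos: [0.6291, -0.1084, 0.1095]
orientation: [180.0, 0.0, -76.9]
force: [-0.4, -0.3, 1.0]
opening: 0.0403
target [ 0.634 -0.132  0.11 ] shift mm [24.1  0.6 -0.5] turn [0.  0.  0.2]
now guide xy -201.4 -9.5 z 0.1095 ori [179.99   0.   -76.95] F along u,v,z -0.2 0.46 0.95 t 5.025 open 0.04029207681971505
clock: 5.78
tool_pos: [0.6251, -0.0908, 0.1095]
orientation: [180.0, 0.0, -76.9]
force: [0.6, -2.5, 1.7]
opening: 0.0397
target [ 0.634 -0.132  0.11 ] shift mm [42.2  0.6 -0.5] turn [0.  0.  0.2]
now guide xy -183.3 -8.0 z 0.1095 ori [ 1.800e+02  1.000e-02 -7.694e+01] F along u,v,z -2.59 -0.24 1.65 t 5.775 open 0.039732070496703104
```

View pics/side4.png

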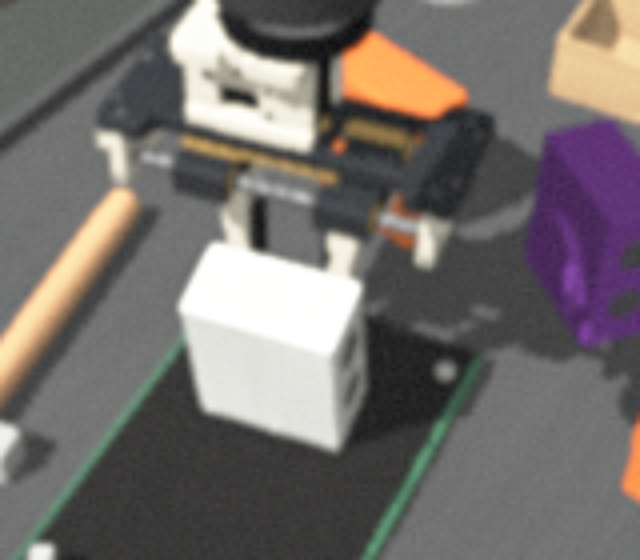

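The block is tilting about its front edge with about 2.5 N on the fingers. I'll keep pushing.

```bash
python3 -m inch '[{"ax":0,"ay":0,"az":0,"dx":-3,"dy":0,"dz":0,"fingers":40},{"ax":0,"ay":0,"az":0,"dx":-6,"dy":0,"dz":0,"fingers":40},{"ax":0,"ay":0,"az":0,"dx":-9,"dy":0,"dz":0,"fingers":40},{"ax":0,"ay":0,"az":0,"dx":-12,"dy":0,"dz":0,"fingers":40},{"ax":0,"ay":0,"az":0,"dx":-15,"dy":0,"dz":0,"fingers":40},{"ax":0,"ay":0,"az":0,"dx":-18,"dy":0,"dz":0,"fingers":40}]'; python3 mv.py 634 -132 110 -77.1 w
python3 -m inch '[{"ax":0,"ay":0,"az":0,"dx":-3,"dy":0,"dz":0,"fingers":40},{"ax":0,"ay":0,"az":0,"dx":-6,"dy":0,"dz":0,"fingers":40},{"ax":0,"ay":0,"az":0,"dx":-9,"dy":0,"dz":0,"fingers":40},{"ax":0,"ay":0,"az":0,"dx":-12,"dy":0,"dz":0,"fingers":40}]'; python3 mv.py 634 -132 110 -77.1 w
python3 - <<'E'
from h import *
for n in("side",):
    s=snapshot(n);im=s["image"][100:240,180:340,::-1] if n=="side" else s["image"][120:260,200:400,::-1];cv2.imwrite(f"pics/{n}5.png",cv2.resize(im,None,fx=4,fy=4))
E
```

```text
clock: 6.58
tool_pos: [0.6209, -0.0732, 0.1094]
orientation: [180.0, 0.0, -76.9]
force: [-0.6, -0.5, 1.6]
opening: 0.0399
target [ 0.634 -0.132  0.11 ] shift mm [60.3  0.5 -0.6] turn [0.  0.  0.2]
now guide xy -165.3 -6.2 z 0.1094 ori [ 1.7998e+02  1.0000e-02 -7.6940e+01] F along u,v,z -0.46 0.66 1.64 t 6.575 open 0.03988062937322933
clock: 7.08
tool_pos: [0.6183, -0.0616, 0.1095]
orientation: [180.0, 0.0, -76.9]
force: [0.1, 1.1, 0.8]
opening: 0.0397
target [ 0.634 -0.132  0.11 ] shift mm [72.2  0.6 -0.5] turn [0.  0.  0.2]
now guide xy -153.4 -5.2 z 0.1095 ori [ 1.7999e+02  1.0000e-02 -7.6950e+01] F along u,v,z 1.1 -0.24 0.85 t 7.075 open 0.03969336239532816
```

View pics/side5.png

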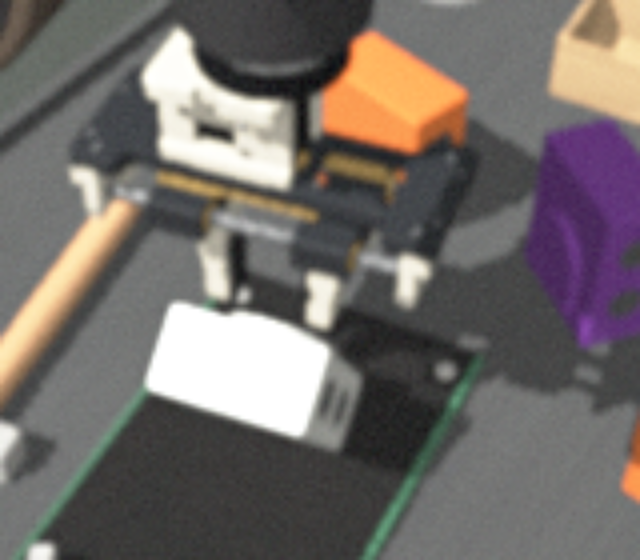

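```bash
python3 -m inch '[{"ax":0,"ay":0,"az":0,"dx":10,"dy":0,"dz":0,"fingers":40},{"ax":0,"ay":0,"az":0,"dx":20,"dy":0,"dz":0,"fingers":40},{"ax":0,"ay":0,"az":0,"dx":20,"dy":0,"dz":0,"fingers":40},{"ax":0,"ay":0,"az":0,"dx":20,"dy":0,"dz":0,"fingers":40}]'
python3 - <<'E'
from h import *
for n in("side","top"):
    s=snapshot(n);im=s["image"][150:330,140:310,::-1] if n=="side" else s["image"][135:255,125:325,::-1];cv2.imwrite(f"pics/{n}6.png",cv2.resize(im,None,fx=3.3 if n=="side" else 4,fy=3.3 if n=="side" else 4,interpolation=cv2.INTER_CUBIC))
    for t in("block","block_pad","block_nose"):
        print(n,t,[(round(d["score"],2),[round(float(v),1) for v in d["position"]]) for d in landmark_of(t,n)][:4])
E
```

```text
clock: 7.62
tool_pos: [0.6228, -0.0817, 0.1095]
orientation: [180.0, 0.0, -77.0]
force: [0.3, -0.2, 0.5]
opening: 0.04
side block [(0.93, [350.8, 218.2]), (0.92, [247.7, 200.6]), (0.78, [325.6, 173.3]), (0.67, [278.4, 148.2])]
side block_pad [(0.93, [236.7, 208.6]), (0.92, [314.8, 166.0]), (0.8, [344.0, 199.1])]
side block_nose [(0.87, [226.5, 239.0]), (0.81, [282.1, 117.8]), (0.66, [334.3, 144.1]), (0.57, [363.9, 184.0])]
top block [(0.88, [304.7, 281.5]), (0.84, [256.0, 191.4]), (0.76, [344.0, 232.1]), (0.6, [344.2, 170.3])]
top block_pad [(0.79, [237.5, 192.7]), (0.77, [363.0, 170.1]), (0.75, [314.6, 273.5]), (0.59, [342.8, 220.5])]
top block_nose [(0.96, [312.1, 290.5]), (0.77, [207.2, 201.3]), (0.77, [356.2, 234.4])]
```

View pics/side6.png

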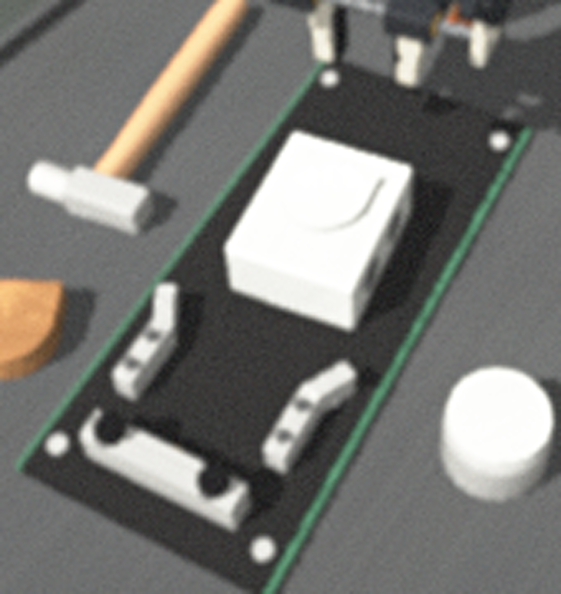

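View pics/top6.png

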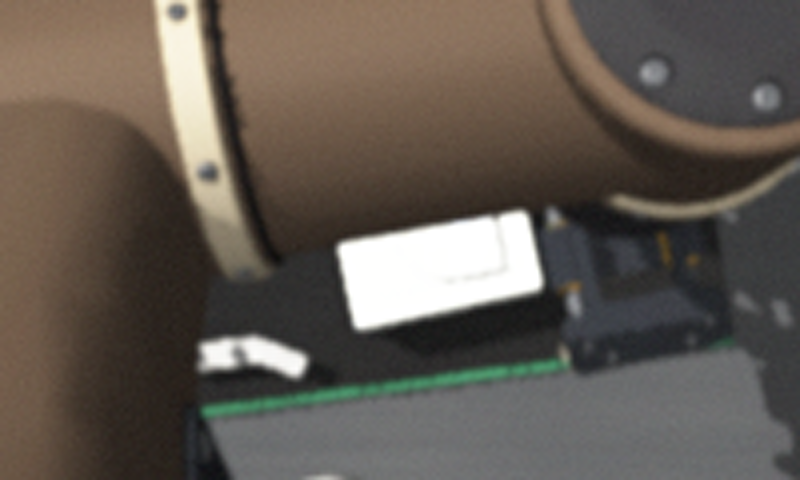

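```bash
cat > fit2.py <<'E'
import io,contextlib
with contextlib.redirect_stdout(io.StringIO()): from fit import *
def lying(B,q0=None):
    f=lambda q:np.concatenate([(proj(s,G(q,P))[0]-p) for s,p,P in B])
    r=least_squares(f,q0 if q0 is not None else [.61,0,1.75]);q=r.x
    print(np.round(r.fun.reshape(-1,2),1).tolist())
    c,s=np.cos(g[2]),np.sin(g[2]);d=q[:2]-g[:2]
    print("block mid",q,"in guides",c*d[0]+s*d[1],-s*d[0]+c*d[1],"yaw err deg",np.degrees(q[2]-g[2]))
    return q
r=.0015;h=.058
if __name__=="__main__":
    b=lying([(S,sz(298,131),(-.055+r,-.045+r,h)),(S,sz(414,165),(-.055+r,.045-r,h)),(S,sz(230,246),(.055-r,-.045+r,h)),(S,sz(355,286),(.055-r,.045-r,h)),(S,sz(352,328),(.055-r,.045-r,.01)),(S,sz(232,290),(.055-r,-.045+r,.01)),
    (T,tz(338,243),(.055-r,-.045+r,h)),(T,tz(357,331),(.055-r,.045-r,h)),(T,tz(545,289),(-.055+r,.045-r,h)),(T,tz(528,209),(-.055+r,-.045+r,h))])
    e=b[:2]-.055*np.array([np.cos(b[2]),np.sin(b[2])]);print("rear",e)
E
python3 fit2.py
```

```text
[[3.3, 1.3], [2.9, 2.3], [2.6, 0.6], [1.9, 1.9], [2.9, 1.6], [3.7, -0.0], [-1.5, -12.5], [0.7, 2.5], [-0.6, 4.1], [-3.6, -12.6]]
block mid [0.59469244 0.00231833 1.7686309 ] in guides -0.08693779181034877 0.009539730732654069 yaw err deg 3.4436402362109986
rear [ 0.6055025  -0.05160887]
```

```bash
sed -i 's/(T,tz(338,243),(.055-r,-.045+r,h)),//; s/,(T,tz(528,209),(-.055+r,-.045+r,h))//' fit2.py; python3 fit2.py
```

```text
[[-0.4, 0.3], [-0.5, 0.6], [-0.2, -0.1], [-0.6, 0.3], [0.6, 0.1], [1.1, -0.7], [0.9, -0.3], [-0.7, 0.1]]
block mid [0.60225407 0.00332545 1.79453488] in guides -0.08697838858009926 0.001911433246331624 yaw err deg 4.927829063199252
rear [ 0.61445728 -0.05030366]
```

```bash
python3 mv.py -180 1 24 -82.1
```

```text
target [ 0.616 -0.089  0.024] shift mm [ 5.7  8.6 85.6] turn [-0.  -0.   5.2]
now guide xy -173.6 -7.1 z 0.1096 ori [-180.     -0.    -76.94] F along u,v,z -0.11 -0.02 0.83 t 8.225 open 0.0400358366871433
```

```bash
python3 -m inch '[{"ax":0,"ay":0,"az":5.2,"dx":8,"dy":8,"dz":0,"fingers":40},{"ax":0,"ay":0,"az":5.2,"dx":8,"dy":8,"dz":30,"fingers":40},{"ax":0,"ay":0,"az":5.2,"dx":8,"dy":8,"dz":55,"fingers":40},{"ax":0,"ay":0,"az":5.2,"dx":8,"dy":8,"dz":75,"fingers":40},{"ax":0,"ay":0,"az":5.2,"dx":8,"dy":8,"dz":85,"fingers":40},{"ax":0,"ay":0,"az":5.2,"dx":8,"dy":8,"dz":85,"fingers":40}]'; python3 mv.py -180 0 24 -82.1
python3 - <<'E'
from h import *
for n in("side",):
    s=snapshot(n);im=s["image"][150:330,140:310,::-1];cv2.imwrite(f"pics/{n}7.png",cv2.resize(im,None,fx=3.3,fy=3.3))
E
```

```text
clock: 8.98
tool_pos: [0.6166, -0.0909, 0.0241]
orientation: [179.9, -0.0, -82.1]
force: [0.7, 0.3, 0.6]
opening: 0.0397
target [ 0.617 -0.089  0.024] shift mm [-2.3 -0.4  0.1] turn [ 0.1 -0.  -0. ]
now guide xy -182.3 0.4 z 0.0241 ori [179.94  -0.   -82.14] F along u,v,z 0.21 -0.76 0.59 t 8.975 open 0.03965530624586942
```

View pics/side7.png

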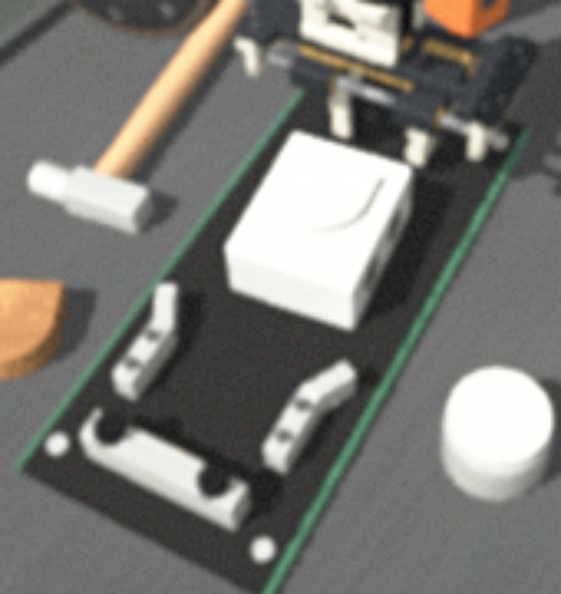

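```bash
python3 -m inch '[{"ax":0,"ay":0,"az":0,"dx":-5,"dy":0,"dz":0,"fingers":40},{"ax":0,"ay":0,"az":0,"dx":-10,"dy":0,"dz":0,"fingers":40},{"ax":0,"ay":0,"az":0,"dx":-15,"dy":0,"dz":0,"fingers":40},{"ax":0,"ay":0,"az":0,"dx":-18,"dy":0,"dz":0,"fingers":40},{"ax":0,"ay":0,"az":0,"dx":-21,"dy":0,"dz":0,"fingers":40},{"ax":0,"ay":0,"az":0,"dx":-24,"dy":0,"dz":0,"fingers":40}]'; python3 mv.py -180 0 24 -82.1
python3 -m inch '[{"ax":0,"ay":0,"az":0,"dx":-2,"dy":0,"dz":0,"fingers":40},{"ax":0,"ay":0,"az":0,"dx":-4,"dy":0,"dz":0,"fingers":40},{"ax":0,"ay":0,"az":0,"dx":-6,"dy":0,"dz":0,"fingers":40},{"ax":0,"ay":0,"az":0,"dx":-8,"dy":0,"dz":0,"fingers":40},{"ax":0,"ay":0,"az":0,"dx":-10,"dy":0,"dz":0,"fingers":40},{"ax":0,"ay":0,"az":0,"dx":-12,"dy":0,"dz":0,"fingers":40}]'; python3 mv.py -180 0 24 -82.1
python3 -m inch '[{"ax":0,"ay":0,"az":0,"dx":-2,"dy":0,"dz":0,"fingers":40},{"ax":0,"ay":0,"az":0,"dx":-4,"dy":0,"dz":0,"fingers":40},{"ax":0,"ay":0,"az":0,"dx":-6,"dy":0,"dz":0,"fingers":40},{"ax":0,"ay":0,"az":0,"dx":-8,"dy":0,"dz":0,"fingers":40},{"ax":0,"ay":0,"az":0,"dx":-10,"dy":0,"dz":0,"fingers":40},{"ax":0,"ay":0,"az":0,"dx":-12,"dy":0,"dz":0,"fingers":40}]'; python3 mv.py -180 0 24 -82.1
python3 - <<'E'
from h import *
for n in("side",):
    s=snapshot(n);im=s["image"][150:330,140:310,::-1];cv2.imwrite(f"pics/{n}8.png",cv2.resize(im,None,fx=3.3,fy=3.3))
E
```

```text
clock: 9.78
tool_pos: [0.6136, -0.0669, 0.0246]
orientation: [180.0, -0.0, -82.1]
force: [0.9, -0.4, -0.1]
opening: 0.04
target [ 0.617 -0.089  0.024] shift mm [21.9 -0.2  0.6] turn [ 0. -0. -0.]
now guide xy -158.1 0.1 z 0.0246 ori [180.    -0.   -82.14] F along u,v,z -0.49 -0.87 -0.1 t 9.775 open 0.04004883663250695
clock: 10.52
tool_pos: [0.611, -0.0563, 0.0245]
orientation: [179.9, -0.1, -82.1]
force: [-0.9, -5.3, 0.4]
opening: 0.0399
target [ 0.617 -0.089  0.024] shift mm [32.8 -1.3  0.5] turn [ 0.1 -0.1 -0. ]
now guide xy -147.2 1.2 z 0.0245 ori [ 1.7988e+02 -6.0000e-02 -8.2140e+01] F along u,v,z -5.13 1.64 0.44 t 10.525 open 0.03993934389719281
clock: 11.28
tool_pos: [0.61, -0.0442, 0.0245]
orientation: [180.0, -0.0, -82.2]
force: [-0.1, -5.9, -0.5]
opening: 0.0399
target [ 0.617 -0.089  0.024] shift mm [44.9 -0.6  0.5] turn [ 0.  -0.  -0.1]
now guide xy -135.1 0.5 z 0.0245 ori [ 1.7995e+02 -4.0000e-02 -8.2170e+01] F along u,v,z -5.85 0.94 -0.51 t 11.275 open 0.03992696445186467
```

View pics/side8.png

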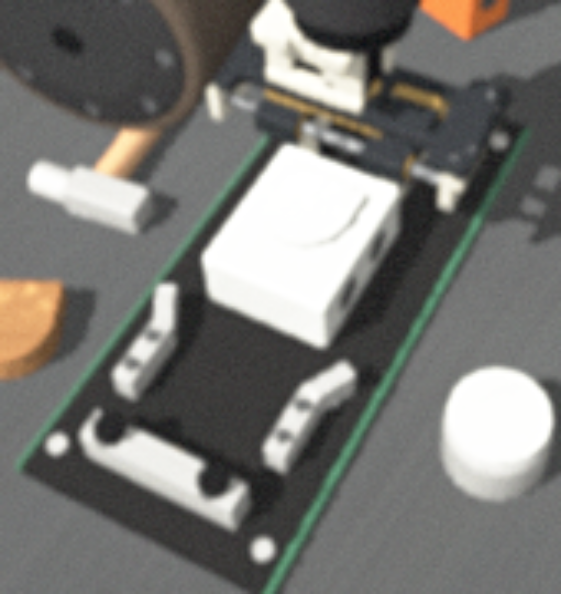

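```bash
cat > c.py <<'E'
from fit2 import *
import sys
a=[tuple(map(float,x.split(","))) for x in sys.argv[1:]]
K=[(-.055+r,-.045+r,h),(-.055+r,.045-r,h),(.055-r,-.045+r,h),(.055-r,.045-r,h),(.055-r,.045-r,.01),(.055-r,-.045+r,.01)]
lying([(S,sz(*p),k) for p,k in zip(a,K) if p[0]>0])
E
python3 c.py 290,144 400,186 205,261 325,303 320,346 209,303
```

```text
[[-1.3, 0.3], [-0.7, 0.7], [-0.1, -1.4], [-0.5, 1.3], [1.7, 0.6], [0.9, -1.5]]
block mid [0.60505186 0.02190445 1.71168003] in guides -0.06895946582964894 -0.0034106940603847984 yaw err deg 0.18059574106827445
```

```bash
python3 -m inch '[{"ax":0,"ay":0,"az":0,"dx":-2,"dy":0,"dz":0,"fingers":40},{"ax":0,"ay":0,"az":0,"dx":-5,"dy":1,"dz":0,"fingers":40},{"ax":0,"ay":0,"az":0,"dx":-8,"dy":1,"dz":0,"fingers":40},{"ax":0,"ay":0,"az":0,"dx":-11,"dy":2,"dz":0,"fingers":40},{"ax":0,"ay":0,"az":0,"dx":-14,"dy":2,"dz":0,"fingers":40},{"ax":0,"ay":0,"az":0,"dx":-17,"dy":3,"dz":0,"fingers":40},{"ax":0,"ay":0,"az":0,"dx":-20,"dy":3,"dz":0,"fingers":40},{"ax":0,"ay":0,"az":0,"dx":-23,"dy":3,"dz":0,"fingers":40}]'; python3 mv.py -180 0 24 -82.1
python3 - <<'E'
from h import *
for n in("side",):
    s=snapshot(n);im=s["image"][150:330,140:310,::-1];cv2.imwrite(f"pics/{n}9.png",cv2.resize(im,None,fx=3.3,fy=3.3,interpolation=cv2.INTER_CUBIC))
E
```

```text
clock: 12.42
tool_pos: [0.604, -0.0208, 0.0245]
orientation: [180.0, -0.0, -82.1]
force: [0.2, -4.8, -1.1]
opening: 0.0402
target [ 0.617 -0.089  0.024] shift mm [68.9 -3.4  0.5] turn [ 0. -0. -0.]
now guide xy -111.1 3.3 z 0.0245 ori [179.98  -0.   -82.14] F along u,v,z -4.8 0.41 -1.09 t 12.425 open 0.04020244788946683
```

View pics/side9.png

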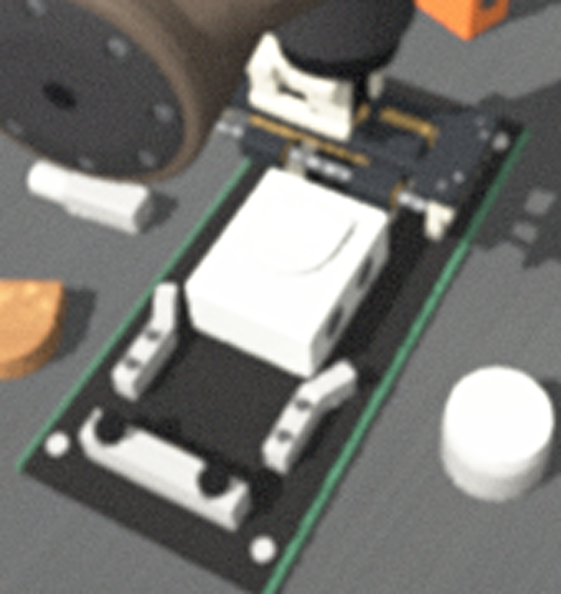

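```bash
python3 c.py 275,169 388,212 188,287 309,332 307,375 193,331; python3 -m inch '[{"ax":0,"ay":0,"az":0,"dx":-2,"dy":0,"dz":0,"fingers":40},{"ax":0,"ay":0,"az":0,"dx":-4,"dy":0,"dz":0,"fingers":40},{"ax":0,"ay":0,"az":0,"dx":-6,"dy":0,"dz":0,"fingers":40},{"ax":0,"ay":0,"az":0,"dx":-8,"dy":0,"dz":0,"fingers":40}]'; python3 mv.py -180 0 24 -82.1
```

```text
[[-1.1, -0.1], [-0.9, 0.4], [-0.1, -0.9], [-0.2, 1.5], [1.3, 0.7], [0.9, -1.7]]
block mid [0.59993884 0.04461578 1.71212376] in guides -0.045761212706804874 -0.0014642907050425626 yaw err deg 0.20601963969043047
clock: 13.08
tool_pos: [0.603, -0.013, 0.0245]
orientation: [180.0, -0.0, -82.1]
force: [0.1, -4.5, -0.7]
opening: 0.0402
target [ 0.617 -0.089  0.024] shift mm [76.8 -3.2  0.5] turn [ 0. -0. -0.]
now guide xy -103.2 3.2 z 0.0245 ori [179.99  -0.   -82.15] F along u,v,z -4.49 0.54 -0.68 t 13.075 open 0.040175748769025715
```

```bash
python3 -m inch '[{"ax":0,"ay":0,"az":0,"dx":-1.5,"dy":0.5,"dz":0,"fingers":40},{"ax":0,"ay":0,"az":0,"dx":-3,"dy":1,"dz":0,"fingers":40},{"ax":0,"ay":0,"az":0,"dx":-4.5,"dy":1,"dz":0,"fingers":40},{"ax":0,"ay":0,"az":0,"dx":-6,"dy":1,"dz":0,"fingers":40}]'; python3 mv.py -180 0 24 -82.1|tail -1
python3 -m inch '[{"ax":0,"ay":0,"az":0,"dx":-1.5,"dy":0,"dz":0,"fingers":40},{"ax":0,"ay":0,"az":0,"dx":-3,"dy":0,"dz":0,"fingers":40},{"ax":0,"ay":0,"az":0,"dx":-4.5,"dy":0,"dz":0,"fingers":40},{"ax":0,"ay":0,"az":0,"dx":-6,"dy":0,"dz":0,"fingers":40}]'; python3 mv.py -180 0 24 -82.1|tail -1
python3 -m inch '[{"ax":0,"ay":0,"az":0,"dx":-1.5,"dy":0,"dz":0,"fingers":40},{"ax":0,"ay":0,"az":0,"dx":-3,"dy":0,"dz":0,"fingers":40},{"ax":0,"ay":0,"az":0,"dx":-4.5,"dy":0,"dz":0,"fingers":40},{"ax":0,"ay":0,"az":0,"dx":-6,"dy":0,"dz":0,"fingers":40}]'; python3 mv.py -180 0 24 -82.1|tail -1
python3 - <<'E'
from h import *
for n in("side",):
    s=snapshot(n);im=s["image"][150:330,140:310,::-1];cv2.imwrite(f"pics/{n}10.png",cv2.resize(im,None,fx=3.3,fy=3.3,interpolation=cv2.INTER_CUBIC))
E
```

```text
clock: 13.58
tool_pos: [0.6012, -0.0072, 0.0246]
orientation: [180.0, -0.0, -82.1]
force: [0.0, -5.3, -2.3]
opening: 0.0401
now guide xy -97.2 4.2 z 0.0246 ori [179.99  -0.   -82.14] F along u,v,z -5.25 0.71 -2.26 t 13.575 open 0.0401303573883944
clock: 14.08
tool_pos: [0.6005, -0.0012, 0.0246]
orientation: [180.0, -0.0, -82.1]
force: [0.6, -3.9, -1.2]
opening: 0.0397
now guide xy -91.2 4.1 z 0.0246 ori [180.    -0.   -82.14] F along u,v,z -3.92 -0.04 -1.19 t 14.075 open 0.039653381901053865
clock: 14.58
tool_pos: [0.5996, 0.0047, 0.0245]
orientation: [180.0, -0.0, -82.1]
force: [0.8, -4.7, -2.6]
opening: 0.0402
now guide xy -85.2 4.1 z 0.0245 ori [180.    -0.   -82.15] F along u,v,z -4.81 -0.1 -2.59 t 14.575 open 0.04020288267525936
```

View pics/side10.png

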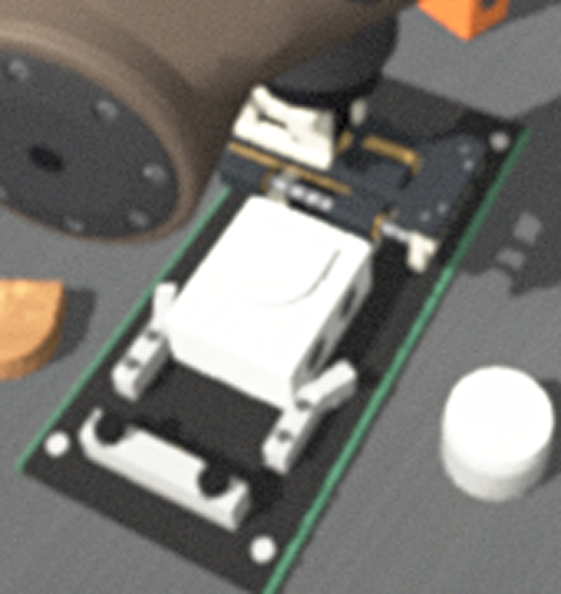

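```bash
python3 -m inch '[{"ax":0,"ay":0,"az":0,"dx":-2,"dy":0,"dz":0,"fingers":40},{"ax":0,"ay":0,"az":0,"dx":-4,"dy":0,"dz":0,"fingers":40},{"ax":0,"ay":0,"az":0,"dx":-6,"dy":0,"dz":0,"fingers":40},{"ax":0,"ay":0,"az":0,"dx":-8,"dy":0,"dz":0,"fingers":40},{"ax":0,"ay":0,"az":0,"dx":-10,"dy":0,"dz":0,"fingers":40},{"ax":0,"ay":0,"az":0,"dx":-12,"dy":0,"dz":0,"fingers":40}]'; python3 mv.py -180 0 24 -82.1|tail -1
python3 -m inch '[{"ax":0,"ay":0,"az":0,"dx":-2,"dy":0,"dz":0,"fingers":40},{"ax":0,"ay":0,"az":0,"dx":-4,"dy":0,"dz":0,"fingers":40},{"ax":0,"ay":0,"az":0,"dx":-6,"dy":0,"dz":0,"fingers":40},{"ax":0,"ay":0,"az":0,"dx":-8,"dy":0,"dz":0,"fingers":40},{"ax":0,"ay":0,"az":0,"dx":-10,"dy":0,"dz":0,"fingers":40},{"ax":0,"ay":0,"az":0,"dx":-12,"dy":0,"dz":0,"fingers":40}]'; python3 mv.py -180 0 24 -82.1|tail -1
python3 -m inch '[{"ax":0,"ay":0,"az":0,"dx":-2,"dy":0,"dz":0,"fingers":40},{"ax":0,"ay":0,"az":0,"dx":-4,"dy":0,"dz":0,"fingers":40},{"ax":0,"ay":0,"az":0,"dx":-6,"dy":0,"dz":0,"fingers":40},{"ax":0,"ay":0,"az":0,"dx":-8,"dy":0,"dz":0,"fingers":40},{"ax":0,"ay":0,"az":0,"dx":-10,"dy":0,"dz":0,"fingers":40},{"ax":0,"ay":0,"az":0,"dx":-12,"dy":0,"dz":0,"fingers":40}]'; python3 mv.py -180 0 24 -82.1|tail -1
python3 - <<'E'
from h import *
for n in("side",):
    s=snapshot(n);im=s["image"][150:330,140:310,::-1];cv2.imwrite(f"pics/{n}11.png",cv2.resize(im,None,fx=3.3,fy=3.3,interpolation=cv2.INTER_CUBIC))
E
```

```text
clock: 15.38
tool_pos: [0.598, 0.0167, 0.0246]
orientation: [-180.0, 0.0, -82.1]
force: [0.3, -4.3, -1.1]
opening: 0.0404
now guide xy -73.2 4.1 z 0.0246 ori [-180.      0.    -82.14] F along u,v,z -4.29 0.3 -1.12 t 15.375 open 0.040414267346449574
clock: 16.12
tool_pos: [0.5964, 0.0285, 0.0246]
orientation: [-180.0, 0.0, -82.1]
force: [0.5, -4.9, -2.1]
opening: 0.0403
now guide xy -61.2 4.1 z 0.0246 ori [-180.      0.    -82.14] F along u,v,z -4.96 0.16 -2.07 t 16.125 open 0.04026076723813873
clock: 16.88
tool_pos: [0.5948, 0.0405, 0.0246]
orientation: [-180.0, 0.0, -82.1]
force: [0.9, -3.9, -2.4]
opening: 0.0398
now guide xy -49.1 4.0 z 0.0246 ori [-180.      0.    -82.14] F along u,v,z -3.98 -0.35 -2.4 t 16.875 open 0.039794761726324505
```

View pics/side11.png

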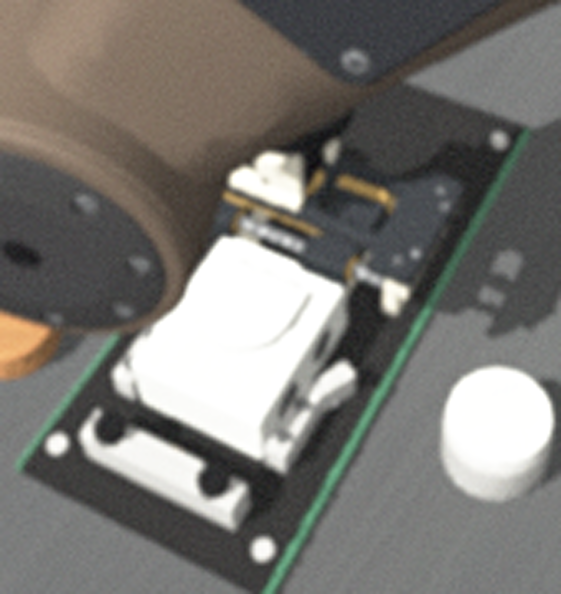

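```bash
python3 -m inch '[{"ax":0,"ay":0,"az":0,"dx":-1,"dy":0,"dz":0,"fingers":40},{"ax":0,"ay":0,"az":0,"dx":-2,"dy":0,"dz":0,"fingers":40},{"ax":0,"ay":0,"az":0,"dx":-3,"dy":0,"dz":0,"fingers":40},{"ax":0,"ay":0,"az":0,"dx":-4,"dy":0,"dz":0,"fingers":40},{"ax":0,"ay":0,"az":0,"dx":-5,"dy":0,"dz":0,"fingers":40},{"ax":0,"ay":0,"az":0,"dx":-6,"dy":0,"dz":0,"fingers":40}]'; python3 mv.py -180 0 24 -82.1|tail -1
for i in 1 ; do python3 -m inch '[{"ax":0,"ay":0,"az":0,"dx":-0.5,"dy":0,"dz":0,"fingers":40},{"ax":0,"ay":0,"az":0,"dx":-1,"dy":0,"dz":0,"fingers":40},{"ax":0,"ay":0,"az":0,"dx":-1.5,"dy":0,"dz":0,"fingers":40},{"ax":0,"ay":0,"az":0,"dx":-2,"dy":0,"dz":0,"fingers":40}]'; python3 mv.py -180 0 24 -82.1|tail -1; done
```

```text
clock: 17.68
tool_pos: [0.5939, 0.0463, 0.0246]
orientation: [-180.0, -0.0, -82.1]
force: [1.3, -4.1, -2.5]
opening: 0.0401
now guide xy -43.2 4.1 z 0.0246 ori [-180.     -0.    -82.14] F along u,v,z -4.27 -0.71 -2.49 t 17.675 open 0.04012099036068614
clock: 18.18
tool_pos: [0.5936, 0.0483, 0.0245]
orientation: [180.0, -0.0, -82.1]
force: [0.2, -3.9, -1.4]
opening: 0.0397
now guide xy -41.3 4.1 z 0.0245 ori [180.    -0.   -82.14] F along u,v,z -3.87 0.34 -1.36 t 18.175 open 0.03970683413043583
```

```bash
python3 -m inch '[{"ax":0,"ay":0,"az":0,"dx":-0.5,"dy":0,"dz":0,"fingers":40},{"ax":0,"ay":0,"az":0,"dx":-1,"dy":0,"dz":0,"fingers":40},{"ax":0,"ay":0,"az":0,"dx":-1.5,"dy":0,"dz":0,"fingers":40},{"ax":0,"ay":0,"az":0,"dx":-2,"dy":0,"dz":0,"fingers":40}]'; python3 mv.py -180 0 24 -82.1|tail -1
```

```text
clock: 18.68
tool_pos: [0.5934, 0.0502, 0.0246]
orientation: [180.0, 0.0, -82.1]
force: [1.3, -4.0, -2.0]
opening: 0.0404
now guide xy -39.3 4.1 z 0.0246 ori [180.     0.   -82.14] F along u,v,z -4.1 -0.74 -1.96 t 18.675 open 0.040370713590571275
```

```bash
python3 -m inch '[{"ax":0,"ay":0,"az":0,"dx":-0.5,"dy":0,"dz":0,"fingers":40},{"ax":0,"ay":0,"az":0,"dx":-1,"dy":0,"dz":0,"fingers":40},{"ax":0,"ay":0,"az":0,"dx":-1.5,"dy":0,"dz":0,"fingers":40},{"ax":0,"ay":0,"az":0,"dx":-2,"dy":0,"dz":0,"fingers":40}]'; python3 mv.py -180 0 24 -82.1|tail -1
```

```text
clock: 19.18
tool_pos: [0.5931, 0.0522, 0.0246]
orientation: [-180.0, -0.0, -82.1]
force: [0.9, -3.9, -1.1]
opening: 0.0403
now guide xy -37.3 4.0 z 0.0246 ori [-180.     -0.    -82.14] F along u,v,z -4.03 -0.37 -1.13 t 19.175 open 0.040292027955197214
```

```bash
python3 -m inch '[{"ax":0,"ay":0,"az":0,"dx":-0.5,"dy":0,"dz":0,"fingers":40},{"ax":0,"ay":0,"az":0,"dx":-1,"dy":0,"dz":0,"fingers":40},{"ax":0,"ay":0,"az":0,"dx":-1.5,"dy":0,"dz":0,"fingers":40},{"ax":0,"ay":0,"az":0,"dx":-2,"dy":0,"dz":0,"fingers":40}]'; python3 mv.py -180 0 24 -82.1|tail -1
python3 - <<'E'
from h import *
for n in("side",):
    s=snapshot(n);im=s["image"][220:330,140:250,::-1];cv2.imwrite(f"pics/{n}12.png",cv2.resize(im,None,fx=5,fy=5,interpolation=cv2.INTER_CUBIC))
E
```

```text
clock: 19.68
tool_pos: [0.5928, 0.0542, 0.0245]
orientation: [180.0, -0.0, -82.1]
force: [0.6, -4.4, -2.7]
opening: 0.0398
now guide xy -35.3 4.1 z 0.0245 ori [180.    -0.   -82.14] F along u,v,z -4.48 0.0 -2.67 t 19.675 open 0.039823397174202496
```

View pics/side12.png

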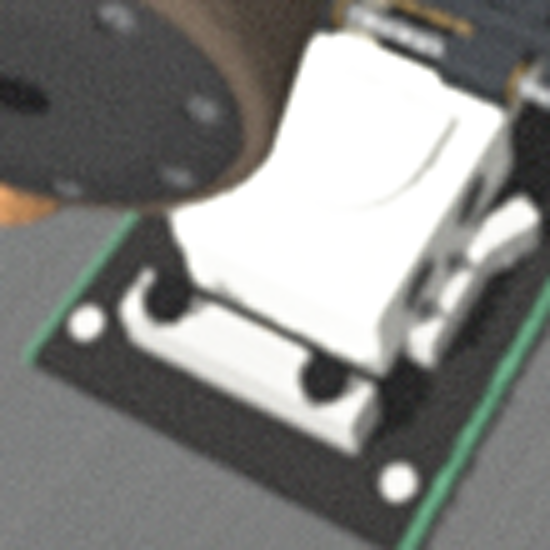

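```bash
python3 -m inch '[{"ax":0,"ay":0,"az":0,"dx":-0.5,"dy":0,"dz":0,"fingers":40},{"ax":0,"ay":0,"az":0,"dx":-1,"dy":0,"dz":0,"fingers":40},{"ax":0,"ay":0,"az":0,"dx":-1.5,"dy":0,"dz":0,"fingers":40},{"ax":0,"ay":0,"az":0,"dx":-2,"dy":0,"dz":0,"fingers":40}]'; python3 mv.py -180 0 24 -82.1|tail -1
```

```text
clock: 20.23
tool_pos: [0.5926, 0.0562, 0.0246]
orientation: [-180.0, 0.0, -82.1]
force: [1.0, -4.1, -3.0]
opening: 0.0395
now guide xy -33.2 4.0 z 0.0246 ori [-180.      0.    -82.14] F along u,v,z -4.19 -0.43 -2.99 t 20.225 open 0.039485566432817726
```

```bash
python3 -m inch '[{"ax":0,"ay":0,"az":0,"dx":-0.5,"dy":0,"dz":0,"fingers":40},{"ax":0,"ay":0,"az":0,"dx":-1,"dy":0,"dz":0,"fingers":40},{"ax":0,"ay":0,"az":0,"dx":-1.5,"dy":0,"dz":0,"fingers":40},{"ax":0,"ay":0,"az":0,"dx":-2,"dy":0,"dz":0,"fingers":40}]'; python3 mv.py -180 0 24 -82.1|tail -1
```

```text
clock: 20.72
tool_pos: [0.5923, 0.0582, 0.0245]
orientation: [180.0, -0.0, -82.1]
force: [0.8, -4.0, -2.4]
opening: 0.0402
now guide xy -31.2 4.1 z 0.0245 ori [180.    -0.   -82.14] F along u,v,z -4.08 -0.23 -2.42 t 20.725 open 0.04020204443915807
```

```bash
python3 -m inch '[{"ax":0,"ay":0,"az":0,"dx":-0.5,"dy":0,"dz":0,"fingers":40},{"ax":0,"ay":0,"az":0,"dx":-1,"dy":0,"dz":0,"fingers":40},{"ax":0,"ay":0,"az":0,"dx":-1.5,"dy":0,"dz":0,"fingers":40}]'; python3 mv.py -180 0 24 -82.1|tail -1
```

```text
clock: 21.1
tool_pos: [0.5921, 0.0596, 0.0246]
orientation: [180.0, -0.0, -82.1]
force: [0.6, -4.4, -2.4]
opening: 0.0403
now guide xy -29.8 4.0 z 0.0246 ori [180.    -0.   -82.15] F along u,v,z -4.44 -0.01 -2.39 t 21.1 open 0.04034632929705731
```

```bash
python3 -m inch '[{"ax":0,"ay":0,"az":0,"dx":-0.5,"dy":0,"dz":0,"fingers":40},{"ax":0,"ay":0,"az":0,"dx":-1,"dy":0,"dz":0,"fingers":40},{"ax":0,"ay":0,"az":0,"dx":-1.5,"dy":0,"dz":0,"fingers":40}]'; python3 mv.py -180 0 24 -82.1|tail -1
```

```text
clock: 21.48
tool_pos: [0.5919, 0.0612, 0.0245]
orientation: [180.0, -0.0, -82.1]
force: [0.6, -4.5, -2.8]
opening: 0.0398
now guide xy -28.2 4.0 z 0.0245 ori [180.    -0.   -82.14] F along u,v,z -4.51 -0.02 -2.76 t 21.475 open 0.039837093320804484
```

```bash
python3 -m inch '[{"ax":0,"ay":0,"az":0,"dx":-0.5,"dy":0,"dz":0,"fingers":40},{"ax":0,"ay":0,"az":0,"dx":-1,"dy":0,"dz":0,"fingers":40},{"ax":0,"ay":0,"az":0,"dx":-1.5,"dy":0,"dz":0,"fingers":40}]'; python3 mv.py -180 0 24 -82.1|tail -1
```

```text
clock: 21.85
tool_pos: [0.5917, 0.0626, 0.0246]
orientation: [-180.0, -0.0, -82.1]
force: [0.5, -3.6, -2.7]
opening: 0.0397
now guide xy -26.8 4.0 z 0.0246 ori [-180.     -0.    -82.15] F along u,v,z -3.59 -0.05 -2.72 t 21.85 open 0.03971641973377173
```

```bash
python3 - <<'E'
from h import *
for n in("side",):
    s=snapshot(n);im=s["image"][220:330,140:250,::-1];cv2.imwrite(f"pics/{n}13.png",cv2.resize(im,None,fx=5,fy=5,interpolation=cv2.INTER_CUBIC))
E
```

```text
(no output)
```

View pics/side13.png

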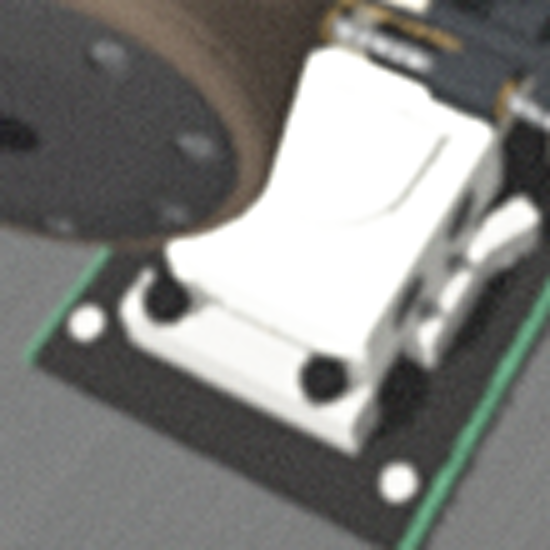

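```bash
python3 -m inch '[{"ax":0,"ay":0,"az":0,"dx":-0.5,"dy":0,"dz":0,"fingers":40},{"ax":0,"ay":0,"az":0,"dx":-1,"dy":0,"dz":0,"fingers":40}]'; python3 mv.py -180 0 24 -82.1|tail -1
```

```text
clock: 22.15
tool_pos: [0.5915, 0.0636, 0.0245]
orientation: [180.0, -0.0, -82.1]
force: [-0.3, -4.2, -2.0]
opening: 0.0399
now guide xy -25.8 4.1 z 0.0245 ori [179.99  -0.   -82.15] F along u,v,z -4.07 0.89 -1.96 t 22.15 open 0.0398590318702404
```

```bash
python3 -m inch '[{"ax":0,"ay":0,"az":0,"dx":-0.5,"dy":0,"dz":0,"fingers":40},{"ax":0,"ay":0,"az":0,"dx":-1,"dy":0,"dz":0,"fingers":40}]'; python3 mv.py -180 0 24 -82.1|tail -1
```

```text
clock: 22.4
tool_pos: [0.5914, 0.0645, 0.0245]
orientation: [180.0, -0.0, -82.1]
force: [0.9, -4.3, -1.2]
opening: 0.0401
now guide xy -24.8 4.1 z 0.0245 ori [179.99  -0.   -82.14] F along u,v,z -4.43 -0.28 -1.23 t 22.4 open 0.04012058832836045
```

```bash
python3 -m inch '[{"ax":0,"ay":0,"az":0,"dx":-0.5,"dy":0,"dz":0,"fingers":40},{"ax":0,"ay":0,"az":0,"dx":-1,"dy":0,"dz":0,"fingers":40}]'; python3 mv.py -180 0 24 -82.1|tail -1
```

```text
clock: 22.65
tool_pos: [0.5913, 0.0655, 0.0246]
orientation: [180.0, -0.0, -82.1]
force: [0.8, -5.0, -1.8]
opening: 0.0397
now guide xy -23.8 4.1 z 0.0246 ori [180.    -0.   -82.14] F along u,v,z -5.06 -0.15 -1.79 t 22.65 open 0.03968502290513739
```

```bash
python3 -m inch '[{"ax":0,"ay":0,"az":0,"dx":-0.4,"dy":0,"dz":0,"fingers":40},{"ax":0,"ay":0,"az":0,"dx":-0.8,"dy":0,"dz":0,"fingers":40}]'; python3 mv.py -180 0 24 -82.1|tail -1
```

```text
clock: 22.9
tool_pos: [0.5911, 0.0663, 0.0246]
orientation: [180.0, -0.0, -82.1]
force: [1.4, -5.1, -2.0]
opening: 0.0402
now guide xy -23.1 4.1 z 0.0246 ori [ 1.800e+02 -1.000e-02 -8.215e+01] F along u,v,z -5.25 -0.68 -2.03 t 22.9 open 0.040189500352857496
```

```bash
python3 -m inch '[{"ax":0,"ay":0,"az":0,"dx":-0.4,"dy":0,"dz":0,"fingers":40},{"ax":0,"ay":0,"az":0,"dx":-0.8,"dy":0,"dz":0,"fingers":40}]'; python3 mv.py -180 0 24 -82.1|tail -1
```

```text
clock: 23.15
tool_pos: [0.5911, 0.067, 0.0246]
orientation: [180.0, -0.0, -82.1]
force: [0.6, -4.4, -2.1]
opening: 0.04
now guide xy -22.3 4.0 z 0.0246 ori [ 1.800e+02 -1.000e-02 -8.215e+01] F along u,v,z -4.39 0.03 -2.09 t 23.15 open 0.039994579148848956
```

```bash
python3 -m inch '[{"ax":0,"ay":0,"az":0,"dx":-0.4,"dy":0,"dz":0,"fingers":40},{"ax":0,"ay":0,"az":0,"dx":-0.8,"dy":0,"dz":0,"fingers":40}]'; python3 mv.py -180 0 24 -82.1|tail -1
```

```text
clock: 23.4
tool_pos: [0.5909, 0.0676, 0.0246]
orientation: [180.0, -0.0, -82.1]
force: [1.5, -7.4, -2.2]
opening: 0.0401
now guide xy -21.7 4.1 z 0.0246 ori [ 1.7999e+02 -2.0000e-02 -8.2150e+01] F along u,v,z -7.55 -0.44 -2.2 t 23.4 open 0.04008467462787921
```

```bash
python3 -m inch '[{"ax":0,"ay":0,"az":0,"dx":0,"dy":0,"dz":0,"fingers":40}]'; python3 -m inch '[{"ax":0,"ay":0,"az":0,"dx":-0.2,"dy":0,"dz":0,"fingers":40},{"ax":0,"ay":0,"az":0,"dx":-0.2,"dy":0,"dz":0,"fingers":40}]'; python3 mv.py -180 0 24 -82.1|tail -1
```

```text
clock: 23.52
tool_pos: [0.5909, 0.0676, 0.0246]
orientation: [180.0, -0.0, -82.2]
force: [1.9, -6.3, -2.9]
opening: 0.04
clock: 23.78
tool_pos: [0.5909, 0.0676, 0.0246]
orientation: [180.0, -0.0, -82.2]
force: [1.9, -7.7, -2.7]
opening: 0.0401
now guide xy -21.7 4.1 z 0.0246 ori [ 1.7999e+02 -3.0000e-02 -8.2160e+01] F along u,v,z -7.93 -0.77 -2.75 t 23.775 open 0.040144337407510534
```

```bash
python3 -m inch '[{"ax":0,"ay":0,"az":0,"dx":-0.2,"dy":0,"dz":0,"fingers":40},{"ax":0,"ay":0,"az":0,"dx":-0.2,"dy":0,"dz":0,"fingers":40}]'; python3 mv.py -180 0 24 -82.1|tail -1
python3 - <<'E'
from h import *
for n in("side",):
    s=snapshot(n);im=s["image"][220:330,140:250,::-1];cv2.imwrite(f"pics/{n}14.png",cv2.resize(im,None,fx=5,fy=5,interpolation=cv2.INTER_CUBIC))
E
```

```text
clock: 24.02
tool_pos: [0.5909, 0.0676, 0.0246]
orientation: [180.0, -0.0, -82.2]
force: [1.2, -8.0, -2.8]
opening: 0.0403
now guide xy -21.7 4.1 z 0.0246 ori [ 1.7998e+02 -4.0000e-02 -8.2160e+01] F along u,v,z -8.1 -0.11 -2.8 t 24.025 open 0.04026961407196051
```

View pics/side14.png

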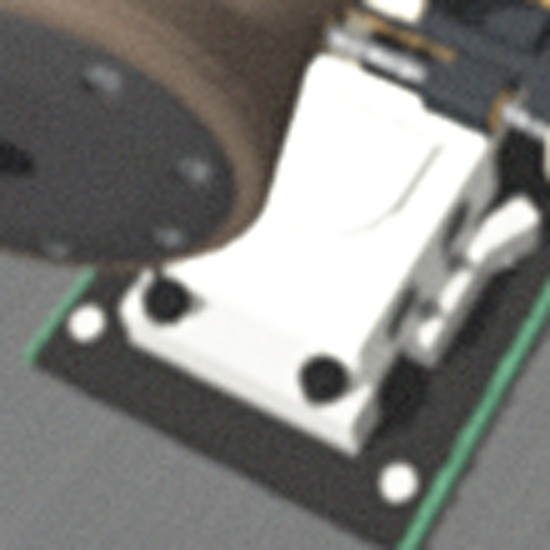

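```bash
python3 -m inch '[{"ax":0,"ay":0,"az":0,"dx":-0.3,"dy":0,"dz":0,"fingers":40},{"ax":0,"ay":0,"az":0,"dx":-0.6,"dy":0,"dz":0,"fingers":40},{"ax":0,"ay":0,"az":0,"dx":-0.6,"dy":0,"dz":0,"fingers":40}]'; python3 mv.py -180 0 24 -82.1|tail -1
```

```text
clock: 24.45
tool_pos: [0.5909, 0.0677, 0.0247]
orientation: [180.0, -0.1, -82.2]
force: [2.3, -10.7, -1.9]
opening: 0.0399
now guide xy -21.7 4.1 z 0.0247 ori [ 1.7998e+02 -7.0000e-02 -8.2160e+01] F along u,v,z -10.89 -0.79 -1.92 t 24.45 open 0.039885747779002154
```

```bash
python3 -m inch '[{"ax":0,"ay":0,"az":0,"dx":-0.2,"dy":0,"dz":0,"fingers":40},{"ax":0,"ay":0,"az":0,"dx":-0.4,"dy":0,"dz":0,"fingers":40},{"ax":0,"ay":0,"az":0,"dx":-0.4,"dy":0,"dz":0,"fingers":40}]'; python3 mv.py -180 0 24 -82.1|tail -1
```

```text
clock: 24.82
tool_pos: [0.5909, 0.0678, 0.0247]
orientation: [180.0, -0.1, -82.2]
force: [2.8, -13.3, -1.6]
opening: 0.0401
now guide xy -21.6 4.1 z 0.0247 ori [ 1.7997e+02 -9.0000e-02 -8.2170e+01] F along u,v,z -13.58 -0.93 -1.62 t 24.825 open 0.040139231965281186
```

```bash
python3 -m inch '[{"ax":0,"ay":0,"az":0,"dx":0,"dy":0,"dz":0,"fingers":40},{"ax":0,"ay":0,"az":0,"dx":0,"dy":0,"dz":0,"fingers":40}]'; python3 mv.py -180 0 24 -82.1|tail -1
```

```text
clock: 25.08
tool_pos: [0.5908, 0.0677, 0.0247]
orientation: [180.0, -0.1, -82.2]
force: [3.0, -13.4, -1.7]
opening: 0.04
now guide xy -21.6 4.2 z 0.0247 ori [ 1.7997e+02 -9.0000e-02 -8.2170e+01] F along u,v,z -13.68 -1.18 -1.65 t 25.075 open 0.04001594291276289
```

```bash
python3 -m inch '[{"ax":0,"ay":0,"az":0,"dx":0,"dy":0,"dz":0,"fingers":40},{"ax":0,"ay":0,"az":0,"dx":0,"dy":0,"dz":0,"fingers":40},{"ax":0,"ay":0,"az":0,"dx":0,"dy":0,"dz":0,"fingers":40},{"ax":0,"ay":0,"az":0,"dx":0,"dy":0,"dz":0,"fingers":40},{"ax":0,"ay":0,"az":0,"dx":0,"dy":0,"dz":0,"fingers":40},{"ax":0,"ay":0,"az":0,"dx":0,"dy":0,"dz":0,"fingers":40},{"ax":0,"ay":0,"az":0,"dx":0,"dy":0,"dz":0,"fingers":40},{"ax":0,"ay":0,"az":0,"dx":0,"dy":0,"dz":0,"fingers":40}]'; python3 mv.py -180 0 24 -82.1|tail -1
python3 - <<'E'
from h import *
for n in("side","top"):
    s=snapshot(n);im=s["image"][150:330,140:310,::-1] if n=="side" else s["image"][135:255,125:325,::-1];cv2.imwrite(f"pics/{n}15.png",cv2.resize(im,None,fx=3.3 if n=="side" else 4,fy=3.3 if n=="side" else 4,interpolation=cv2.INTER_CUBIC))
E
```

```text
clock: 26.08
tool_pos: [0.5908, 0.0678, 0.0247]
orientation: [180.0, -0.1, -82.2]
force: [3.2, -13.2, -2.0]
opening: 0.04
now guide xy -21.6 4.2 z 0.0247 ori [ 1.7997e+02 -9.0000e-02 -8.2170e+01] F along u,v,z -13.49 -1.31 -1.99 t 26.075 open 0.03997746019418934
```

View pics/side15.png

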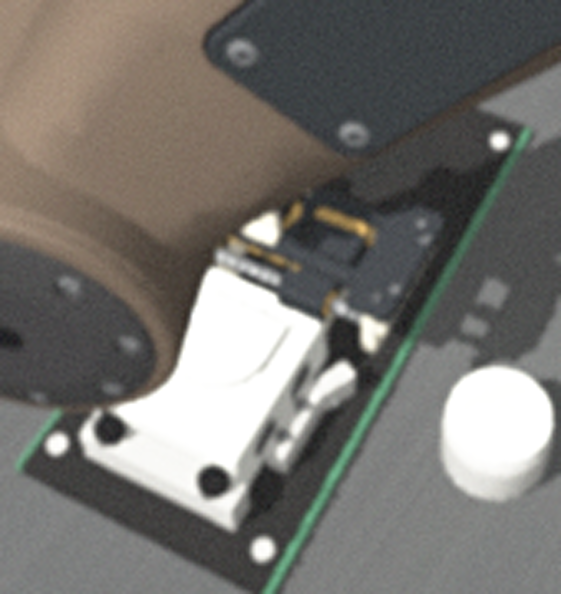

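View pics/top15.png

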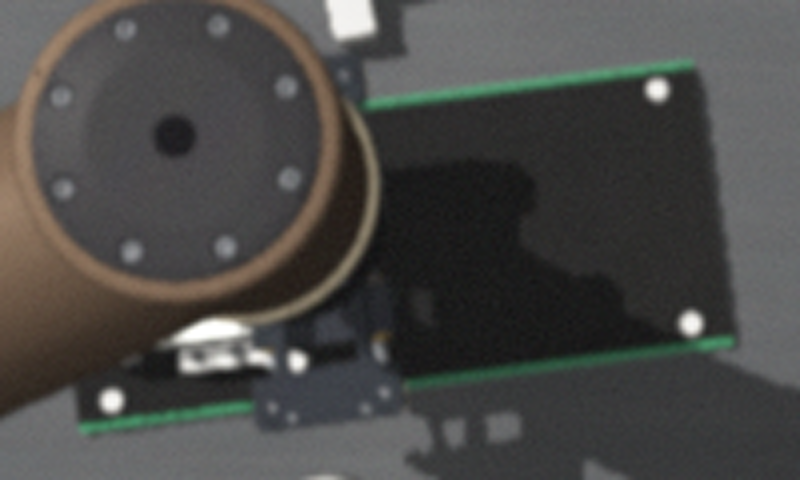

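```bash
python3 -m inch '[{"ax":0,"ay":0,"az":0,"dx":1,"dy":0,"dz":0,"fingers":40},{"ax":0,"ay":0,"az":0,"dx":2,"dy":0,"dz":0,"fingers":40},{"ax":0,"ay":0,"az":0,"dx":4,"dy":0,"dz":0,"fingers":40},{"ax":0,"ay":0,"az":0,"dx":10,"dy":0,"dz":0,"fingers":40},{"ax":0,"ay":0,"az":0,"dx":30,"dy":0,"dz":0,"fingers":40},{"ax":0,"ay":0,"az":0,"dx":50,"dy":0,"dz":-20,"fingers":40},{"ax":0,"ay":0,"az":0,"dx":60,"dy":0,"dz":-70,"fingers":40},{"ax":0,"ay":0,"az":0,"dx":60,"dy":0,"dz":-130,"fingers":40}]'
python3 -m inch '[{"ax":0,"ay":0,"az":0,"dx":50,"dy":0,"dz":-40,"fingers":40},{"ax":0,"ay":0,"az":0,"dx":100,"dy":0,"dz":-60,"fingers":40},{"ax":0,"ay":0,"az":0,"dx":150,"dy":0,"dz":-60,"fingers":40},{"ax":0,"ay":0,"az":0,"dx":200,"dy":0,"dz":-60,"fingers":40},{"ax":0,"ay":0,"az":0,"dx":250,"dy":0,"dz":-60,"fingers":40},{"ax":0,"ay":0,"az":0,"dx":250,"dy":0,"dz":-60,"fingers":40}]'
python3 - <<'E'
from h import *
for n in("side","top"):
    s=snapshot(n);cv2.imwrite(f"pics/{n}17.png",s["image"][:,:,::-1]);im=s["image"][150:330,140:310,::-1] if n=="side" else s["image"][135:255,125:325,::-1];cv2.imwrite(f"pics/{n}16.png",cv2.resize(im,None,fx=3.3 if n=="side" else 4,fy=3.3 if n=="side" else 4,interpolation=cv2.INTER_CUBIC))
E
```

```text
clock: 27.18
tool_pos: [0.5982, 0.0079, 0.155]
orientation: [179.8, -0.0, -82.2]
force: [2.0, 0.3, -1.0]
opening: 0.0399
clock: 27.92
tool_pos: [0.6324, -0.242, 0.2137]
orientation: [179.9, -0.0, -82.4]
force: [0.5, 0.0, -0.5]
opening: 0.04
```

View pics/side16.png

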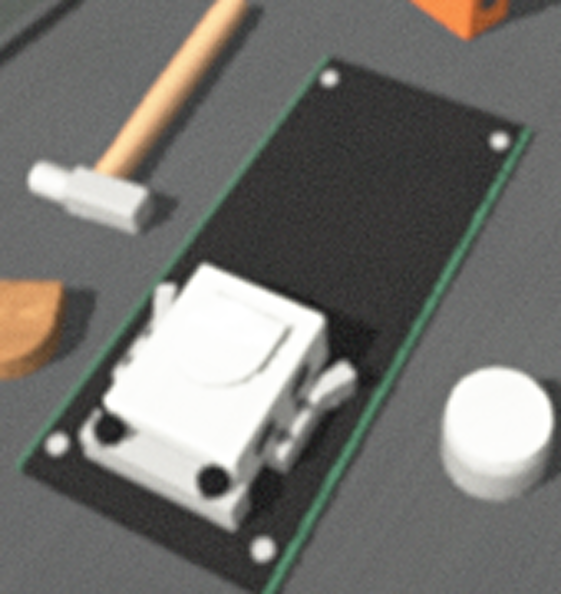

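View pics/top16.png

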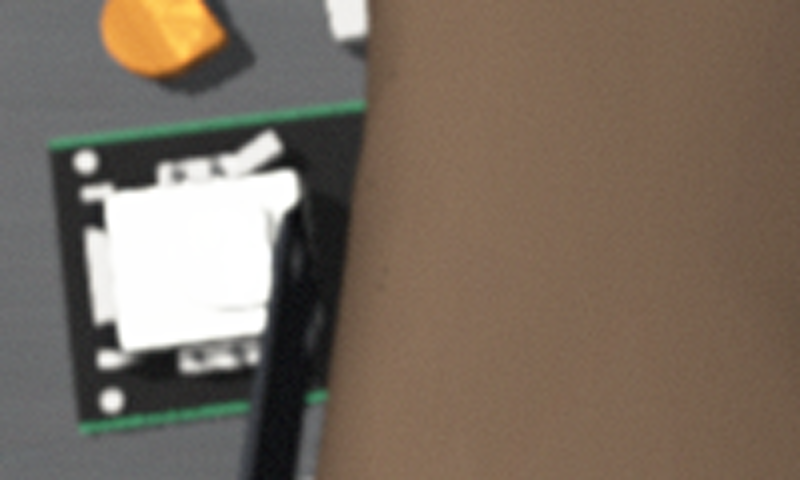

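```bash
python3 c.py 205,264 328,315 104,400 235,465; cat >> fit2.py <<'E'
def lt(a,b,c,d):
    lying([(T,tz(*a),(.055-r,-.045+r,h)),(T,tz(*b),(.055-r,.045-r,h)),(T,tz(*c),(-.055+r,-.045+r,h)),(S,sz(205,264),(-.055+r,-.045+r,h)),(S,sz(328,315),(-.055+r,.045-r,h))])
E
python3 -c "
from fit2 import *
lt((104,192),(121,352),(299,169),0)"
```

```text
[[0.0, 0.7], [-1.1, 1.0], [1.1, -0.2], [-0.1, -1.0]]
block mid [0.58506386 0.13388443 1.70635022] in guides 0.04470434298738211 0.0010135366007341063 yaw err deg -0.1247799997474387
[[1.3, 1.2], [0.7, -1.2], [-1.0, 1.5], [-0.1, -0.3], [-1.5, 0.3]]
block mid [0.58735063 0.13259595 1.69549573] in guides 0.04311410268097953 -0.0010746760840379434 yaw err deg -0.7466965046819752
```

Both fits put the block straight (within about 0.7°), within about 1 mm of mid-width, with its nose at roughly 98–100 mm against the bar. The bystanders look unmoved, so I'm handing in.

```bash
python3 - <<'E'
from h import *
for n in("side",):
    for t in("tin","hammer","heels"):
        print(t,[(round(d["score"],2),[round(float(v),1) for v in d["position"]]) for d in landmark_of(t,n)][:2])
print(close_job())
E
```

```text
tin [(0.68, [291.3, 287.9])]
hammer [(0.83, [189.6, 179.5])]
heels [(0.82, [149.2, 254.8])]
the job is handed in; nothing more can be done
None
```

I tipped the block onto its back, slid it between the guides, pressed it home on the stop, let go and handed the job in at about 28 s.

- **Tipping:** I pushed about 100 mm above the bed with roughly 2.5 N, and it fell flat with the pad up. Its nose stopped about 32 mm short of the guides.
- **Sliding:** Two fingers on its rear end pushed it along with 4 to 6 N. That pushing also straightened its 5° skew.
- **Pressing home:** The arm stopped dead with the block's nose about 99 mm from the guides' mouth. I held about 13.5 N for over a second, roughly 9 N more than sliding took. No force reading went above 14 N, though I only saw readings at the end of each move.
- **Final position:** After I backed off, the pictures show the block flat, pad up, against the bar and untouched. Two fits from the pictures put it within about 1 mm of mid-width, and their angles to the guides were -0.1° and -0.7° (the limit is 1.4°).
- **Pin not seen:** The block hides it, so I took the hard stop and the block resting on the bar as the sign that it is pressed in.
- **Bystanders:** In the side view the tin and hammer were found within about 3 pixels of their starting places. The heels were about 4 pixels off, roughly the detector's scatter, and by eye none had moved.

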